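# Blow off the code reader and show it a lens plate, label to the lens

### The arm

A 7-joint arm with a two-finger parallel gripper is mounted at the origin on the work surface. World frame = base frame: x ahead of the robot, y to its left, z up, the work surface at z = 0. Lengths are in m, angles in rad, forces in N, time in s.
With the tool pointing down it reaches from about 0.35 to 0.775 m from the base axis. Payload 3.1 kg.
Tool frame: the origin (TCP) lies at the very end of the fingers, on their centre line; the grasp point (between the pads) lies 19 mm behind it; z points along the fingers, y is the direction in which the jaws open and shut (so a half turn about z gives the same grasp; the last joint's range is limited). The gripper opens to 85 mm and grips with 20 to 120 N. Pads are 22 mm wide; open, the fingers measure 114 mm over their backs; the gripper's body (76 mm by 85 mm) begins 54 mm behind the grasp point. The pads swing forward as they close: fully open they stand 13 mm farther back than shut.
Start: joints at [1.252, 0.311, 0.014, 1.512, -0.004, 1.319, -0.027], TCP at [0.15, -0.529, 0.231] pointing down, gripper open.
Joint ranges: [-2.7, 2.7], [-0.3, 1.91], [-1.27, 1.3], [0.12, 2.57], [-1.44, 4.58], [0.2, 2.03], [-3.05, 3.05]. Speed limits (rad/s): [2.79, 2.79, 3.14, 3.14, 3.14, 3.14, 3.14].

### API

Orientations are given as a rotation vector (axis times angle).
In Python, from plant import r, viewer, look_for gives the robot as it stands.
- The arm moves only by the shell command python3 -m inch 'ROWS'. ROWS is JSON, a list of rows, each a list of 3 entries, a list of its own where there are three numbers: the finger opening in mm, from 0 to 85.4, then the shift along the tool's x, y, z in mm, then the turn about the tool's z in rad. In form: [[hand, [dx, dy, dz], turn], ...]. A call has exactly 5 rows; each row is the pose to reach, as a shift and turn from the pose commanded when the call began, along the tool's axes at that moment; what a row does not reach only later rows make up. A row lasts 1/10 s, in which the tool goes at most 50 mm and 8.59 degrees, less where a joint would pass 70% of its speed; a pose out of reach is approached as far as the arm can. A call with a gripper value outside its range is refused whole. The fingers move at their own pace and stop on an object; the grip force is fixed at half the most. Time passes only in rows, so rows that repeat a pose let the fingers close, or fill a call up. It gives the time, the measured TCP pose, the force and the opening at its end, in the units of the state.
- r.state(): the state, without advancing time (a new reading comes with each control period).
- viewer.grab_frame(name): name is "scene" or "top" or "wrist"; returns (picture, depth): 400x640x3 uint8, red, green, blue; 400x640 float32, m along the optical axis (not along the pixel's ray), 0 where there is no reading.
- viewer.camera_model(name): a dict with "intrinsics" (3x3 intrinsics, pixels), "eye" and "rotation" of the camera in the world. Camera axes: x right, y down, z forward; pixel columns grow to the right and rows downward; lengths in m; the calibration is good to about 2 mm. The wrist camera is an equidistant fisheye: a pixel r from the principal point sees the ray r / f radians off the axis. A picture is of the moment at which its call begins: read the wrist's pose just before it. camera_model takes no time and is no camera call; for the wrist camera it gives the pose at the moment of the call.
- r.finish_job(): hands the job in, once; it reports no verdict.
Trained networks look in the newest picture that a camera, given by its name, has taken for a name from the list of things; names that differ only in an ending like _2 or _b are one class to them, and where a whole thing is asked for, a point or a joint stands for the part that bears it (a point fixed in the world has none). Each returns a list of dicts, best first, with "conf" (0 to 1); they miss things now and then, are a little off and sometimes report something else, mostly with a low value. They report only what shows in the picture. A call takes as long as a camera call. They do not tell look-alikes from the thing itself.
- look_for(camera, thing): "rect" ([left, top, right, bottom] in pixels, round what is visible of it).
The state is a dict: "t": time; "joints": joint angles; "qvel": joint speeds; "effort": joint torques, N m; "tcp_pos": TCP position; "tool_rot": TCP orientation; "ft_force": force on the tool from outside, world axes, zero at the start; "ft_torque": the same for the moment, N m; "opening": finger opening in m.
Only numpy, scipy, OpenCV 4.12 (cv2) and the standard library are available. Lean on these libraries where they do the work, as an engineer would, in place of code of your own. Each camera call takes 0.05 s, during which the arm holds its last target.

### The job

Swarf has settled on the code reader's window: blow it off by pulling the red air-valve knob at the reader's foot all the way out past its click, then push the knob fully home again. Next lift the clear lens plate out of the black rack, gripping only its clear end (the frosted end, the one with the small notch in its top corner, carries the label: keep the fingers off it), and present it label up to the reader, the label about 15 cm in front of the lens on its line of sight and squarely facing it. Finish while still holding the plate there steadily in the air; leave the smoke-grey plate in its slot and everything else on the bench as it is.

Things in the scene. Friction and masses are not known exactly. Their poses are not given: they have to be found in the camera images.
- air_valve (a joint): slide of the push-pull air valve, m: 0 fully home, 0.020 fully out. Pulling moves the knob along its axis away from the valve body (along -x of knob). A sprung detent half-way, between about 5 and 15 mm, takes about 8 N to pass either way; at either end the knob stays where it is left.
- knob (a point): centre of the round red valve knob, 30 diameter, 24 long on a level axis 78 above the table. The point's -x axis points out of its front face (to the robot side), z up. At home its back is 16 from the valve body (36 wide, top 96 above the table, brass cap to 110), on a 12 thick stem with a 26 diameter, 6 thick nut; the base plate below is 12 thick.
- plate_center (a point): centre of the clear lens plate to show: 90 long (x), 8 thick (y), 45 high (z), 39 g, standing on its long edge in a rack slot, lower 14 in the slot, upper 31 free. +x points to the frosted white end (x +15 to +45; 9 x 9 notch in its upper corner, x above +36, z above +13.5), the rest is clear. +y is the label side, +z is up in the rack.
- label (a point): centre of the printed white label (22 x 26, dark square code) on the +y face of the frosted end; from plate_center at (+29, +4, -4.5). Same axes as plate_center: +y points out of the label.
- plate: the whole clear plate; its origin is the middle of its lower edge, 22.5 below plate_center, same axes
- frosted_end: the frosted end of the plate, rigidly part of it; same origin and axes as plate
- rack: black plastic rack, fixed, 110 (x) x 120 (y) x 22 high; three slots along its x, 10 wide and 14 deep, at y = -35, 0 and +35 (the middle one empty); origin centre of underside. The clear plate and the smoke-grey one stand in the outer slots, either way about.
- smoke_center (a point): centre of the smoke-grey plate of the same shape and size in the other outer slot (no label); to be left alone
- smoke_plate: the smoke-grey plate; origin the middle of its lower edge
- read_spot (a point): the point on the code reader's line of sight 150 from its lens, where the label's centre should be. Its +x axis points from here to the lens, upwards at 45 degrees and away from the robot side: the label's outward normal (+y of the plate) should point along it. Its y axis is level.
- lens (a point): centre of the front face of the code reader's grey head (50 wide, 60 high, about 90 deep), held about 300 above the table on an aluminium post behind it; same axes as read_spot
- station: the reading station, fixed: aluminium base plate 200 (x from -120 to +80) x 340 (y) x 12, origin at its underside, front faces -x; a 30 square post 380 high at (+55, +70) carries the reader, the air valve stands at y = -130 near the front edge
- clip_a: bystander: trimmed black plastic bracket, 110 x 16 x 15, lying on the steel sheet; origin centre of its underside
- clip_b: bystander: second trimmed black bracket like the first, lying on the steel sheet; origin centre of its underside
- knife: bystander: trimming knife, yellow handle 100 long, 16 wide, 14 high, lying on the steel sheet; origin centre of its underside
- tape: bystander: cardboard tape ring, 90 across, 19 high, lying flat; origin centre of its underside
- spray: bystander: blue spray-fluid bottle, 60 across, 170 high, standing; origin centre of its underside
- jar: bystander: clear jar with black cap, 60 across, 75 high, standing; origin centre of its underside
Mind the look-alikes: they are no part of the job. Leave any purple look-alike of the plate alone.

How it is judged:
By the outcome, as a careful person would: the job done as asked, in the order asked, and still so for the second after the job is handed in, while the arm keeps its last pose, push and grip.
It also fails if it takes over 48 s, if anything falls off the work surface, if the arm or the gripper's body presses on something with over 40 N, if the wrist force passes 120 N, or if a joint passes its speed limit or range.

## Working session

There is one attempt and no reset: what is moved stays moved. The work goes in short steps, Python scripts to look and compute and a shell command to move; the robot and the scene stay as the last step left them, time stands still between calls to the robot, and variables do not carry over. Pictures are saved under pics/ and viewed, and the job is handed in when it is done.

```bash
ls; mkdir -p pics; cat > h.py <<'E'
from plant import r, viewer, look_for
import numpy as np, cv2
from scipy.spatial.transform import Rotation as R
def save(name,fn,crop=None,scale=1):
    im,d=viewer.grab_frame(name)
    np.savez('last_%s.npz'%name,im=im,d=d)
    show(im,fn,crop,scale); return im,d
def show(im,fn,crop=None,scale=1):
    if crop: im=im[crop[1]:crop[3],crop[0]:crop[2]]
    o=cv2.resize(im[:,:,::-1],None,fx=scale,fy=scale,interpolation=cv2.INTER_CUBIC)
    cv2.imwrite('pics/'+fn,o)
def px2w(cam,u,v,z):
    c=viewer.camera_model(cam);K=np.array(c['intrinsics'])
    p=np.array([(u-K[0,2])/K[0,0]*z,(v-K[1,2])/K[1,1]*z,z])
    return np.array(c['rotation'])@p+np.array(c['eye'])
def w2px(cam,P):
    c=viewer.camera_model(cam);K=np.array(c['intrinsics'])
    p=np.array(c['rotation']).T@(np.array(P)-np.array(c['eye']))
    return K[0,0]*p[0]/p[2]+K[0,2],K[1,1]*p[1]/p[2]+K[1,2]
def ray_plane(cam,u,v,h):
    c=viewer.camera_model(cam);e=np.array(c['eye']);q=px2w(cam,u,v,1.)-e
    return e+q*(h-e[2])/q[2]
E
python3 - <<'E'
from h import *
for n in ['scene','top']:
    save(n,n+'0.png')
    c=viewer.camera_model(n);print(n,c)
    for t in ['knob','plate','smoke_plate','rack','station','lens','label','frosted_end']:
        print(t,[(x['conf'],x['rect']) for x in look_for(n,t)][:3])
print(r.state())
E
```

```text
pics
scene {'intrinsics': array([[453.89001531,   0.        , 322.0053243 ],
       [  0.        , 453.89001531, 199.70113102],
       [  0.        ,   0.        ,   1.        ]]), 'eye': array([0.99361065, 0.46489364, 1.23007579]), 'rotation': array([-0.95031117, -2.67760369,  0.82500561])}
knob [(0.49, [306.9, 237.2, 319.8, 247.6])]
plate [(0.56, [308.1, 182.5, 337.3, 192.0])]
smoke_plate [(0.48, [273.2, 160.2, 291.4, 180.5])]
rack [(0.87, [271.6, 156.0, 316.8, 190.0]), (0.7, [230.5, 108.0, 250.5, 154.7])]
station [(0.79, [251.9, 237.7, 390.4, 379.4]), (0.23, [307.1, 236.6, 320.0, 247.6])]
lens [(0.82, [317.8, 263.1, 353.9, 306.3])]
label [(0.68, [313.0, 188.5, 336.4, 192.6])]
frosted_end [(0.47, [329.6, 184.6, 339.6, 192.7]), (0.36, [308.5, 236.3, 319.3, 251.6])]
top {'intrinsics': array([[411.17588363,   0.        , 327.57175046],
       [  0.        , 411.17588363, 199.86163569],
       [  0.        ,   0.        ,   1.        ]]), 'eye': array([ 0.27775821, -0.09864029,  1.64554891]), 'rotation': array([-2.09966702,  2.13573463, -0.1860153 ])}
knob []
plate [(0.66, [381.5, 230.
[... 424 characters left out ...]
40.6, 123.7, 261.6, 157.8])]
{'t': 0.9, 'joints': array([ 1.25226867,  0.31088944,  0.01398822,  1.51149714, -0.00439244,
        1.31916843, -0.02715626]), 'qvel': array([-0.00070213,  0.00094405, -0.00069446,  0.00113305, -0.00088907,
       -0.00036026, -0.00156347]), 'effort': array([-2.28013032e-04, -3.79797828e+01,  1.45596592e-01, -2.30862236e+01,
        1.22127699e-02,  1.72539447e-03, -1.12174359e-05]), 'tcp_pos': array([ 0.15036002, -0.52907795,  0.23131076]), 'tool_rot': array([ 3.11144704e+00,  4.33649221e-01, -2.06203380e-05]), 'ft_force': array([ 0.03141249, -0.24918111,  0.71529088]), 'ft_torque': array([ 0.03429933, -0.01817407,  0.00832539]), 'opening': 0.08546476726572264}
```

```bash
sed -i "s/np.array(c\['rotation'\])/R.from_rotvec(c['rotation']).as_matrix()/g" h.py
python3 - <<'E'
from h import *
for n in ['scene','top']:
    f=np.load('last_%s.npz'%n); 
    show(f['im'],n+'_a.png',(200,100,460,400) if n=='scene' else (180,90,480,310),2 if n=='scene' else 2.6)
E
```

```text
(no output)
```

View pics/scene0.png

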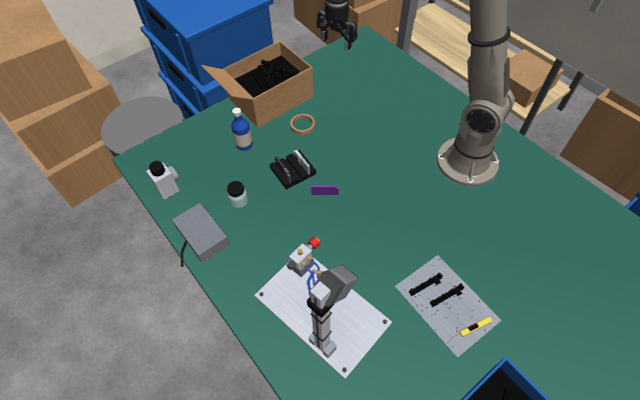

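View pics/top_a.png

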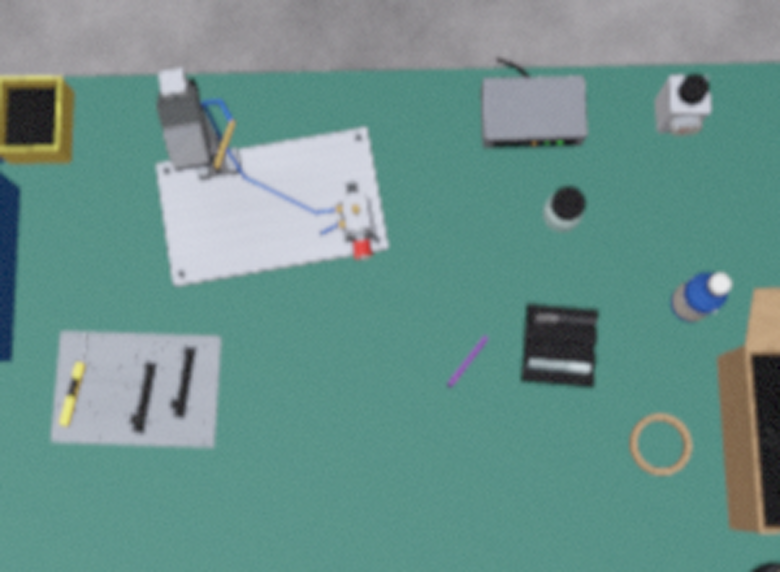

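View pics/scene_a.png

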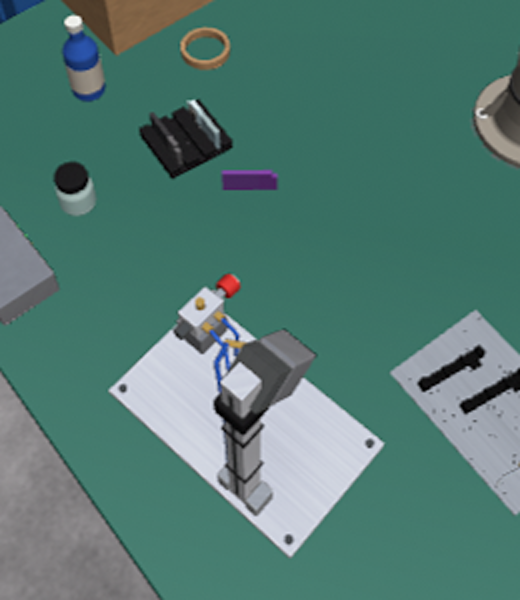

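```bash
python3 - <<'E'
from h import *
np.set_printoptions(precision=4,suppress=True)
T=lambda x,y,h:ray_plane('top',180+x/2.6,90+y/2.6,h)
cs=[T(*p,.012) for p in [(157,163),(366,128),(388,247),(177,285)]]
for c in cs:print('corner',c)
print(T(363,249,.09),'knob')
print('plate ends',T(528,362,.053),T(592,369,.053))
print('smoke',T(536,318,.053),T(570,319,.053))
print('rack',[T(*p,.022) for p in [(527,304),(598,310),(594,386),(523,379)]])
d=np.load('last_scene.npz')['d']
S=lambda x,y:px2w('scene',200+x/2,100+y/2,d[int(100+y/2),int(200+x/2)])
print('knob S',S(230,286),'cap',S(200,302),'plate',S(195,105),S(218,140),'smoke',S(155,122),S(180,160))
f=np.load('last_scene.npz')['im'];show(f,'s_rack.png',(260,145,350,255),6)
print(viewer.camera_model('wrist'))
save('wrist','w0.png')
E
```

```text
corner [0.793 0.277 0.012]
corner [ 0.8446 -0.0571  0.012 ]
corner [ 0.6488 -0.089   0.012 ]
corner [0.5943 0.241  0.012 ]
[ 0.6288 -0.0522  0.09  ] knob
plate ends [ 0.4596 -0.2954  0.053 ] [ 0.4475 -0.3902  0.053 ]
smoke [ 0.5259 -0.3101  0.053 ] [ 0.5234 -0.3611  0.053 ]
rack [array([ 0.5527, -0.3014,  0.022 ]), array([ 0.5414, -0.4098,  0.022 ]), array([ 0.425 , -0.3975,  0.022 ]), array([ 0.4374, -0.2906,  0.022 ])]
knob S [ 0.6313 -0.0402  0.0893] cap [ 0.6862 -0.0367  0.112 ] plate [ 0.4512 -0.3643  0.0531] [ 0.4562 -0.2962  0.0291] smoke [ 0.5201 -0.3856  0.0415] [ 0.5242 -0.3129  0.0139]
{'intrinsics': array([[309.7069,   0.    , 318.8978],
       [  0.    , 309.7069, 199.7659],
       [  0.    ,   0.    ,   1.    ]]), 'eye': array([ 0.2194, -0.5099,  0.3743]), 'rotation': array([ 2.3135, -1.7462, -0.2559])}
```

View pics/s_rack.png

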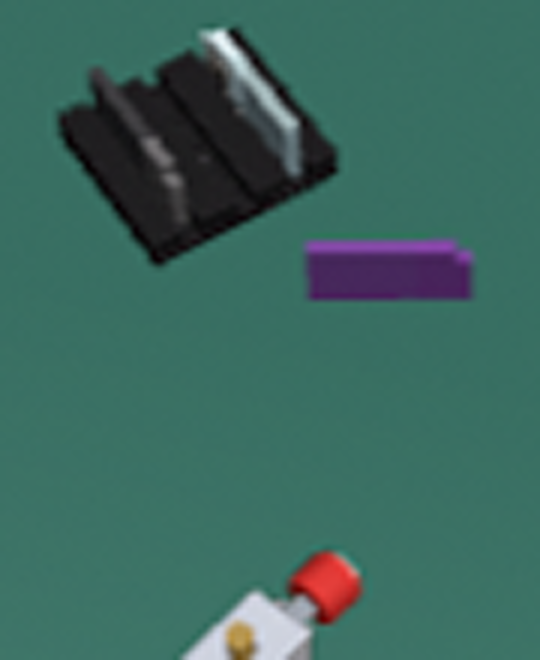

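View pics/w0.png

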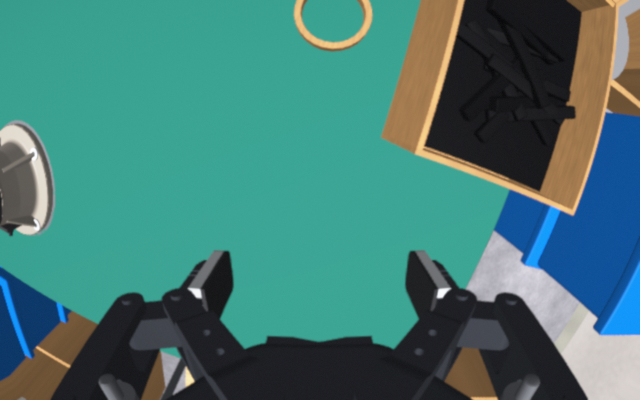

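The moves only offer a turn about the tool's own z, but the label has to face up at 45°. I'll first test in free air what the arm does with a pose out of reach.

```bash
python3 -m inch '[[85,[0,0,-50],0],[85,[0,0,-100],0],[85,[0,0,-150],0],[85,[0,0,-200],0],[85,[0,0,-250],0]]'; python3 -m inch '[[85,[0,0,-50],0],[85,[0,0,-100],0],[85,[0,0,-150],0],[85,[0,0,-200],0],[85,[0,0,-250],0]]'; python3 -c "
from h import *
s=r.state();print(s['t'],s['joints'],s['tcp_pos'],R.from_rotvec(s['tool_rot']).as_matrix())"
```

```text
t: 1.45
tcp_pos: [0.1501, -0.5285, 0.4838]
tool_rot: [3.11, 0.433, 0.0]
ft_force: [1.0, -1.2, 1.0]
opening: 0.0848
t: 1.95
tcp_pos: [0.1413, -0.4971, 0.5449]
tool_rot: [3.06, 0.427, 0.012]
ft_force: [0.5, 0.4, -0.6]
opening: 0.0851
1.95 [ 1.16981204e+00  2.84627849e-01  1.53325933e-01  7.75059598e-01
 -4.94708914e-02  2.03219262e+00 -1.07904350e-03] [ 0.14128329 -0.49711856  0.54490041] [[ 9.61883871e-01  2.73071448e-01  1.45397155e-02]
 [ 2.73458155e-01 -9.60569211e-01 -5.02735353e-02]
 [ 2.38135933e-04  5.23333065e-02 -9.98629645e-01]]
```

```bash
python3 -m inch '[[85,[0,0,-50],0],[85,[0,0,-100],0],[85,[0,0,-150],0],[85,[0,0,-200],0],[85,[0,0,-250],0]]';  python3 -c "
from h import *
s=r.state();print(s['t'],s['joints'],s['tcp_pos'],R.from_rotvec(s['tool_rot']).as_matrix()[:,2])"; python3 -m inch '[[85,[0,0,30],0],[85,[0,0,60],0],[85,[0,0,60],0],[85,[0,0,60],0],[85,[0,0,60],0]]';  python3 -c "
from h import *
s=r.state();print(s['t'],s['joints'],s['tcp_pos'],R.from_rotvec(s['tool_rot']).as_matrix()[:,2])"
```

```text
t: 2.45
tcp_pos: [0.1323, -0.4654, 0.5773]
tool_rot: [3.004, 0.419, 0.023]
ft_force: [0.6, -0.2, -0.2]
opening: 0.085
2.45 [ 1.11266758e+00  1.93543939e-01  2.09549082e-01  8.09918931e-01
 -4.73938279e-02  2.03202429e+00 -1.10055614e-03] [ 0.13229011 -0.46537216  0.5772704 ] [ 0.02991024 -0.10533886 -0.99398647]
t: 2.95
tcp_pos: [0.1343, -0.4729, 0.5207]
tool_rot: [2.998, 0.418, 0.024]
ft_force: [0.6, -0.1, 0.4]
opening: 0.0848
2.95 [ 1.09778753  0.1347097   0.19788593  1.03406657 -0.02732738  1.85950496
 -0.01085553] [ 0.13434077 -0.47287766  0.52066234] [ 0.03154163 -0.11111944 -0.9933064 ]
```

```bash
cat >> h.py <<'E'
np.set_printoptions(precision=4,suppress=True)
def M():
    s=r.state();return s,R.from_rotvec(s['tool_rot']).as_matrix(),np.array(s['tcp_pos'])
def need(P,xdir=None):
    s,m,p=M();d=m.T@(np.array(P)-p)*1000
    t=None
    if xdir is not None:
        v=m.T@np.array(xdir,float);t=np.arctan2(v[1],v[0])
    print('t',s['t'],'shift',d.round(1),'turn',t,'zax',m[:,2]);return d,t
def wray(u,v):
    c=viewer.camera_model('wrist');K=np.array(c['intrinsics'])
    x=(u-K[0,2])/K[0,0];y=(v-K[1,2])/K[1,1];th=np.hypot(x,y)
    q=np.array([x/th*np.sin(th),y/th*np.sin(th),np.cos(th)]) if th>0 else np.array([0,0,1.])
    return np.array(c['eye']),R.from_rotvec(c['rotation']).as_matrix()@q
def wplane(u,v,h):
    e,q=wray(u,v);return e+q*(h-e[2])/q[2]
def w2wpx(P):
    c=viewer.camera_model('wrist');K=np.array(c['intrinsics'])
    p=R.from_rotvec(c['rotation']).as_matrix().T@(np.array(P)-np.array(c['eye']))
    th=np.arctan2(np.hypot(p[0],p[1]),p[2]);n=np.hypot(p[0],p[1])
    return K[0,0]*th*p[0]/n+K[0,2],K[1,1]*th*p[1]/n+K[1,2]
E
python3 -c "
from h import *
need([0.40,-0.33,0.32],[0.987,0.16,0])"
```

```text
t 2.95 shift [294.6 -87.6 191.8] turn 0.1153674152742935 zax [ 0.0315 -0.1111 -0.9933]
```

```bash
python3 -m inch '[[85,[40,-12,26],0.03],[85,[80,-24,52],0.06],[85,[120,-36,78],0.09],[85,[160,-48,104],0.115],[85,[200,-60,130],0.115]]'; python3 -c "
from h import *
need([0.40,-0.33,0.32],[0.987,0.16,0])"
```

```text
t: 3.45
tcp_pos: [0.3166, -0.3744, 0.3845]
tool_rot: [3.017, 0.243, 0.039]
ft_force: [1.0, -1.1, 1.2]
opening: 0.0852
t 3.45 shift [ 88.4 -37.8  62. ] turn -0.0008267313072758283 zax [ 0.0347 -0.1115 -0.9932]
```

```bash
python3 -m inch '[[85,[40,-14,26],0],[85,[80,-28,52],0],[85,[88,-38,62],0],[85,[88,-38,62],0],[85,[88,-38,62],0]]'; python3 -c "
from h import *
save('wrist','w1.png')
for t in ['knob','plate','frosted_end','label','smoke_plate','rack']:
  print(t,[(x['conf'],x['rect']) for x in look_for('wrist',t)][:3])
"
```

```text
t: 3.95
tcp_pos: [0.3967, -0.3313, 0.32]
tool_rot: [3.019, 0.242, 0.035]
ft_force: [-1.0, -0.1, -0.6]
opening: 0.0847
knob []
plate [(0.76, [187.9, 81.0, 242.0, 129.2]), (0.71, [278.6, 114.4, 341.4, 137.9])]
frosted_end [(0.65, [187.9, 114.5, 208.1, 127.2]), (0.43, [359.4, 186.3, 415.7, 243.3])]
label [(0.82, [277.9, 112.6, 342.5, 138.8]), (0.56, [190.2, 80.2, 238.6, 127.6])]
smoke_plate [(0.98, [296.3, 66.5, 363.9, 92.1])]
rack [(0.76, [272.0, 54.4, 362.0, 151.6])]
```

View pics/w1.png

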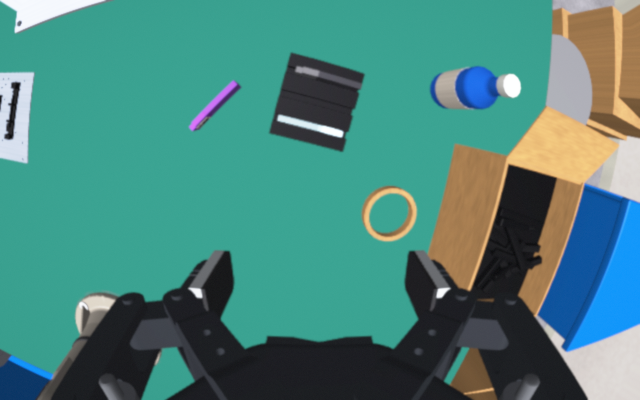

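```bash
python3 -c "
from h import *
show(np.load('last_wrist.npz')['im'],'w1c.png',(265,45,375,155),6)"
```

```text
(no output)
```

View pics/w1c.png

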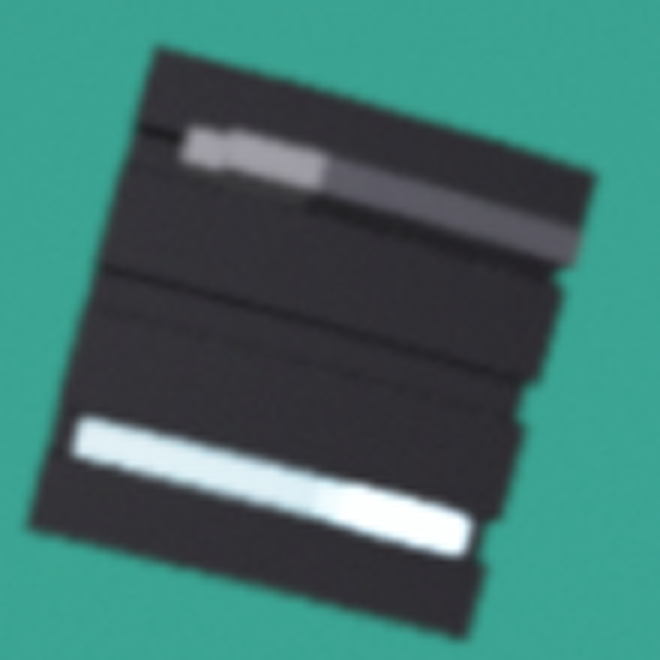

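```bash
python3 -c "
from h import *
need([0.54,-0.06,0.20],[0.987,0.16,0])"
```

```text
t 4.3 shift [ 183.4 -255.6   93.2] turn -0.0014742372802923457 zax [ 0.0313 -0.1081 -0.9936]
```

```bash
python3 -m inch '[[85,[28,-39,14],0],[85,[56,-78,28],0],[85,[84,-117,42],0],[85,[112,-156,56],0],[85,[140,-195,70],0]]'; python3 -m inch '[[85,[28,-39,14],0],[85,[43,-60,23],0],[85,[43,-60,23],0],[85,[43,-60,23],0],[85,[43,-60,23],0]]'; python3 -c "
from h import *
save('wrist','w2.png')
for t in ['knob','lens','station']:
  print(t,[(x['conf'],x['rect']) for x in look_for('wrist',t)][:3])
"
```

```text
t: 4.8
tcp_pos: [0.5067, -0.1216, 0.2284]
tool_rot: [3.022, 0.243, 0.035]
ft_force: [0.3, -0.8, -0.1]
opening: 0.085
t: 5.3
tcp_pos: [0.5395, -0.0618, 0.2002]
tool_rot: [3.021, 0.24, 0.034]
ft_force: [0.3, -0.7, 0.1]
opening: 0.0851
knob [(0.69, [67.9, 182.3, 84.3, 262.3]), (0.62, [283.6, 62.3, 326.8, 108.5])]
lens [(0.62, [0.0, 170.9, 9.1, 246.6])]
station [(0.58, [62.1, 0.0, 338.7, 107.8])]
```

View pics/w2.png

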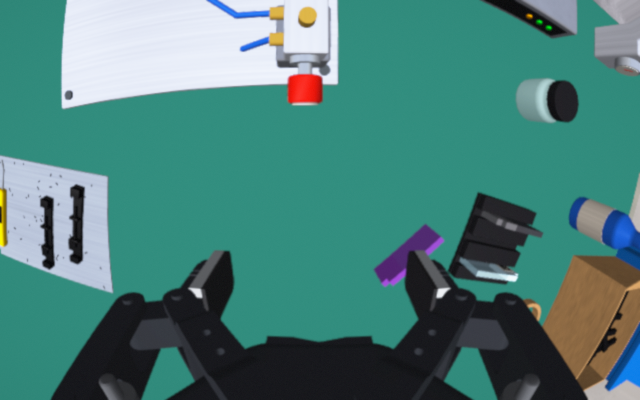

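```bash
python3 -c "
from h import *
f=np.load('last_wrist.npz');im=f['im'].astype(int);d=f['d']
show(f['im'],'w2c.png',(270,0,340,115),5)
red=(im[:,:,0]>150)&(im[:,:,1]<90)&(im[:,:,2]<90)
v,u=np.nonzero(red);print(u.min(),u.max(),v.min(),v.max())
ps=[]
for a,b in zip(u,v):
  e,q=wray(a,b);c=viewer.camera_model('wrist');z=R.from_rotvec(c['rotation']).as_matrix()[:,2]
  if d[b,a]>0: ps.append(e+q*d[b,a]/(q@z))
ps=np.array(ps);top=ps[ps[:,2]>.085]
print(ps.min(0),ps.max(0),np.median(ps,0),len(ps));print(top.min(0),top.max(0),top.mean(0))
ex=np.array([.987,.16,0]);ey=np.array([-.16,.987,0])
print(np.percentile(ps@ex,[1,5,50,95,99]),np.percentile(ps@ey,[1,5,50,95,99]))
print(np.percentile(top@ex,[1,5,50,95,99]),np.percentile(top@ey,[1,5,50,95,99]))
for a,b in [(66,96),(288,91),(338,84),(65,109),(338,84)]: print(a,b,wplane(a,b,.012))
"
```

```text
288 321 74 102
[ 0.6168 -0.0619  0.0816] [ 0.642  -0.0341  0.095 ] [ 0.6293 -0.0475  0.0915] 872
[ 0.6169 -0.0619  0.085 ] [ 0.642  -0.0343  0.095 ] [ 0.6296 -0.0481  0.0911]
[0.6031 0.6039 0.6136 0.6235 0.6245] [-0.1609 -0.16   -0.1474 -0.1361 -0.1348]
[0.6031 0.6039 0.6137 0.6235 0.6245] [-0.1609 -0.16   -0.1482 -0.1372 -0.1357]
66 96 [0.6088 0.243  0.012 ]
288 91 [ 0.6313 -0.0353  0.012 ]
338 84 [ 0.6474 -0.0864  0.012 ]
65 109 [0.5927 0.243  0.012 ]
338 84 [ 0.6474 -0.0864  0.012 ]
```

View pics/w2c.png

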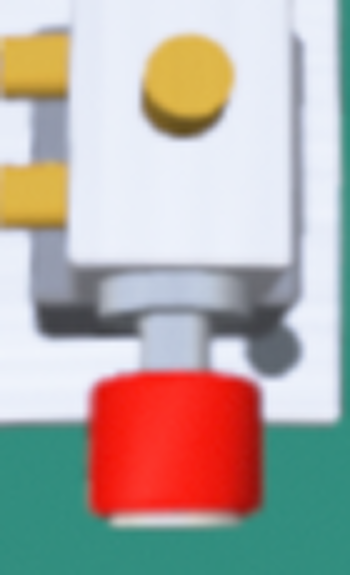

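```bash
python3 -c "
from h import *
need([0.6298-.0036,-0.050+.011,0.159],[0.987,0.16,0]);need([0.6298,-0.050,0.0591],[0.987,0.16,0])"
```

```text
t 5.5 shift [ 88.5 -12.6  41.3] turn -0.0023556005733310096 zax [ 0.0312 -0.1079 -0.9937]
t 5.5 shift [ 88.9 -12.4 141.9] turn -0.0023556005733310096 zax [ 0.0312 -0.1079 -0.9937]
```

```bash
python3 -m inch '[[60,[44,-6,20],0],[60,[88,-12,40],0],[60,[89,-12.5,85],0],[60,[89,-12.5,125],0],[60,[89,-12.5,142],0]]'; python3 -c "
from h import *
need([0.6298,-0.050,0.0591],[0.987,0.16,0]);save('wrist','w3.png')"
```

```text
t: 6.0
tcp_pos: [0.6266, -0.0497, 0.0534]
tool_rot: [3.022, 0.243, 0.021]
ft_force: [-0.0, -1.1, 0.6]
opening: 0.0599
t 6.0 shift [ 3.1  1.5 -5.5] turn -0.0004878004383114582 zax [ 0.0223 -0.1079 -0.9939]
```

View pics/w3.png

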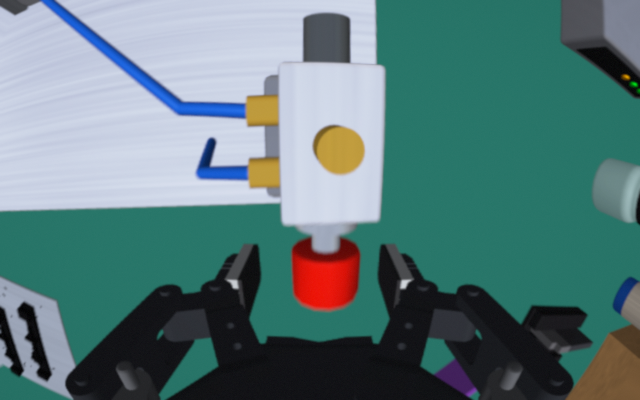

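```bash
python3 -m inch '[[15,[2,1,-3],0],[15,[2,1,-3],0],[15,[2,1,-3],0],[15,[2,1,-3],0],[15,[2,1,-3],0]]'; python3 -m inch '[[15,[-5,0,0],0],[15,[-10,0,0],0],[15,[-15,0,0],0],[15,[-20,0,0],0],[15,[-23,0,0],0]]'; python3 -m inch '[[15,[0,0,0],0],[15,[0,0,0],0],[15,[0,0,0],0],[15,[0,0,0],0],[15,[0,0,0],0]]'; python3 -c "
from h import *
need([0.6298,-0.050,0.0591],[0.987,0.16,0]);save('wrist','w4.png')"
```

```text
t: 6.55
tcp_pos: [0.6342, -0.0499, 0.0644]
tool_rot: [3.019, 0.243, 0.042]
ft_force: [0.9, -2.7, 5.7]
opening: 0.028
t: 7.05
tcp_pos: [0.6147, -0.0531, 0.0645]
tool_rot: [3.02, 0.244, 0.053]
ft_force: [11.5, -3.1, -3.1]
opening: 0.0281
t: 7.55
tcp_pos: [0.6147, -0.053, 0.0644]
tool_rot: [3.02, 0.244, 0.052]
ft_force: [7.6, -3.0, 1.2]
opening: 0.0281
t 7.55 shift [15.2 -1.2  5.6] turn -0.0010303833125135183 zax [ 0.0432 -0.1081 -0.9932]
```

View pics/w4.png

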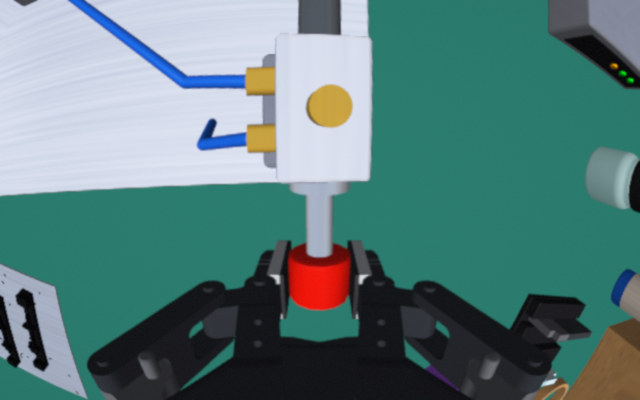

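```bash
cat >> h.py <<'E'
def knobpos():
    f=np.load('last_wrist.npz');im=f['im'].astype(int);d=f['d']
    red=(im[:,:,0]>150)&(im[:,:,1]<90)&(im[:,:,2]<90)
    v,u=np.nonzero(red);c=viewer.camera_model('wrist');z=R.from_rotvec(c['rotation']).as_matrix()[:,2];ps=[]
    for a,b in zip(u,v):
        e,q=wray(a,b)
        if d[b,a]>0: ps.append(e+q*d[b,a]/(q@z))
    ps=np.array(ps);ps=ps[ps[:,2]>.085]
    print('knob ex',np.percentile(ps@[.987,.16,0],[1,5,50,95,99]),'ey',np.percentile(ps@[-.16,.987,0],[1,50,99]))
E
python3 -c "
from h import *
knobpos()"
```

```text
knob ex [0.5834 0.5848 0.5957 0.6048 0.6055] ey [-0.1611 -0.1482 -0.1369]
```

```bash
python3 -m inch '[[15,[-4,0,0],0],[15,[-4,0,0],0],[15,[-4,0,0],0],[15,[-4,0,0],0],[15,[-4,0,0],0]]'; python3 -m inch '[[15,[7,0,0],0],[15,[14,0,0],0],[15,[21,0,0],0],[15,[28,0,0],0],[15,[32,0,0],0]]'; python3 -m inch '[[15,[0,0,0],0],[15,[0,0,0],0],[15,[0,0,0],0],[15,[0,0,0],0],[15,[0,0,0],0]]'; python3 -c "
from h import *
save('wrist','w5.png');knobpos()"
```

```text
t: 8.1
tcp_pos: [0.6147, -0.053, 0.0645]
tool_rot: [3.02, 0.245, 0.065]
ft_force: [14.3, -1.4, -4.7]
opening: 0.0285
t: 8.6
tcp_pos: [0.6345, -0.0499, 0.0642]
tool_rot: [3.019, 0.242, 0.024]
ft_force: [-14.7, -2.7, 18.6]
opening: 0.0279
t: 9.1
tcp_pos: [0.6344, -0.0499, 0.0643]
tool_rot: [3.019, 0.242, 0.026]
ft_force: [-8.9, -3.9, 14.5]
opening: 0.0283
knob ex [0.6036 0.605  0.6158 0.625  0.6257] ey [-0.1609 -0.1482 -0.1372]
```

View pics/w5.png

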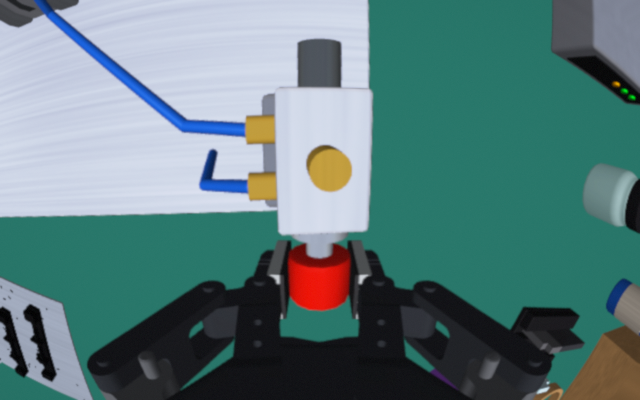

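```bash
python3 -m inch '[[15,[-4,0,0],0],[60,[-4,0,0],0],[60,[-4,0,0],0],[60,[-4,0,0],0],[60,[-4,0,0],0]]'; python3 -m inch '[[60,[-4,0,-35],0],[60,[-5,0,-80],0],[60,[-5,0,-120],0],[70,[-25,0,-150],0],[85,[-60,0,-170],0]]'; python3 -c "
from h import *
save('wrist','w6.png');knobpos();
for t in ['lens','label','plate']:
  print(t,[(x['conf'],x['rect']) for x in look_for('wrist',t)][:3])
need([0.40,-0.30,0.25],[.987,.16,0])"
```

```text
t: 9.65
tcp_pos: [0.6325, -0.0471, 0.0608]
tool_rot: [3.023, 0.247, 0.032]
ft_force: [-0.1, -0.3, -0.2]
opening: 0.0601
t: 10.15
tcp_pos: [0.5704, -0.0379, 0.2319]
tool_rot: [3.023, 0.248, 0.041]
ft_force: [-0.4, -0.9, 0.2]
opening: 0.0824
knob ex [0.5946 0.596  0.6043 0.6118 0.6127] ey [-0.1635 -0.1492 -0.1371]
lens [(0.24, [457.4, 272.2, 511.1, 291.7])]
label [(0.74, [458.6, 270.7, 509.0, 293.6]), (0.66, [379.0, 238.9, 438.3, 293.8])]
plate [(0.8, [456.0, 269.6, 507.7, 291.8]), (0.69, [381.8, 239.7, 443.7, 295.5])]
t 10.35 shift [-208.2  230.9    2.6] turn 0.0005305821555534801 zax [ 0.0319 -0.107  -0.9937]
```

View pics/w6.png

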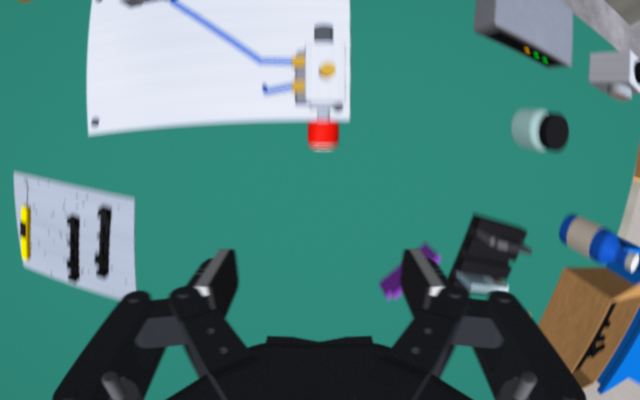

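```bash
python3 -c "
from h import *
need([0.448,-0.40,0.20],[.12,.993,0])"
```

```text
t 10.35 shift [-177.7  331.2   64.6] turn -1.286191931004828 zax [ 0.0319 -0.107  -0.9937]
```

```bash
python3 -m inch '[[60,[-20,38,7],-0.14],[40,[-40,76,14],-0.28],[40,[-60,114,21],-0.42],[40,[-80,152,28],-0.56],[40,[-100,190,35],-0.70]]'; python3 -c "
from h import *
need([0.448,-0.40,0.20],[.12,.993,0])"
```

```text
t: 10.85
tcp_pos: [0.5009, -0.2469, 0.2126]
tool_rot: [2.753, 1.274, -0.028]
ft_force: [0.6, -0.0, 0.4]
opening: 0.0398
t 10.85 shift [-149.7   57.    27.1] turn -0.581507949259636 zax [ 0.0288 -0.1054 -0.994 ]
```

```bash
python3 -m inch '[[40,[-40,15,8],-0.14],[40,[-80,30,15],-0.28],[40,[-120,45,21],-0.42],[40,[-150,57,27],-0.56],[40,[-150,57,27],-0.58]]'; python3 -m inch '[[40,[0,0,0],0],[40,[0,0,0],0],[40,[0,0,0],0],[40,[0,0,0],0],[40,[0,0,0],0]]'; python3 -c "
from h import *
im,d=save('wrist','w7.png');show(im,'w7c.png',(240,60,400,180),5)
for t in ['label','plate','frosted_end']:
  print(t,[(x['conf'],x['rect']) for x in look_for('wrist',t)][:3])
"
```

```text
t: 11.35
tcp_pos: [0.4425, -0.4058, 0.1991]
tool_rot: [2.296, 1.997, -0.08]
ft_force: [-0.8, -0.6, 0.1]
opening: 0.0401
t: 11.85
tcp_pos: [0.4479, -0.3977, 0.2023]
tool_rot: [2.283, 2.007, -0.072]
ft_force: [-0.7, -0.2, -0.1]
opening: 0.0402
label [(0.87, [306.4, 65.0, 318.0, 158.3]), (0.52, [329.0, 0.0, 338.9, 4.1]), (0.41, [385.3, 239.0, 441.8, 292.4])]
plate [(0.76, [305.2, 63.1, 319.7, 159.2]), (0.46, [328.8, 0.0, 343.1, 5.6])]
frosted_end [(0.82, [307.5, 129.6, 315.8, 154.6]), (0.57, [370.8, 68.8, 392.4, 158.3])]
```

View pics/w7.png

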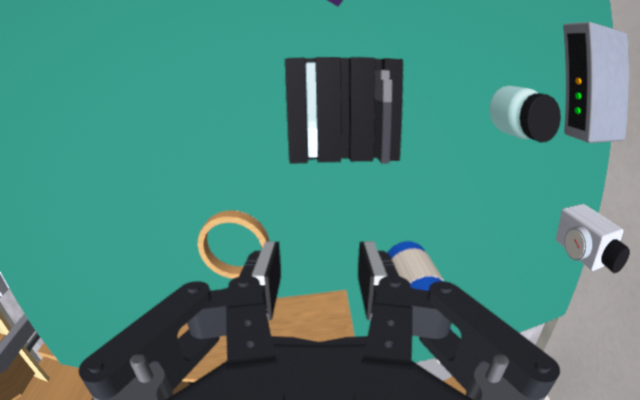

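```bash
python3 -c "
from h import *
im=np.load('last_wrist.npz')['im'];show(im,'w7d.png',(280,50,410,170),5)
for u,v in [(312,63),(312,128),(312,158)]: print(wplane(u,v,.053))
for u,v in [(285,58),(403,60),(402,161),(288,162)]: print('rack',wplane(u,v,.022))
"
```

```text
[ 0.4595 -0.2991  0.053 ]
[ 0.4517 -0.3586  0.053 ]
[ 0.4479 -0.3871  0.053 ]
rack [ 0.4347 -0.2888  0.022 ]
rack [ 0.5532 -0.3027  0.022 ]
rack [ 0.5443 -0.4111  0.022 ]
rack [ 0.4219 -0.396   0.022 ]
```

View pics/w7d.png

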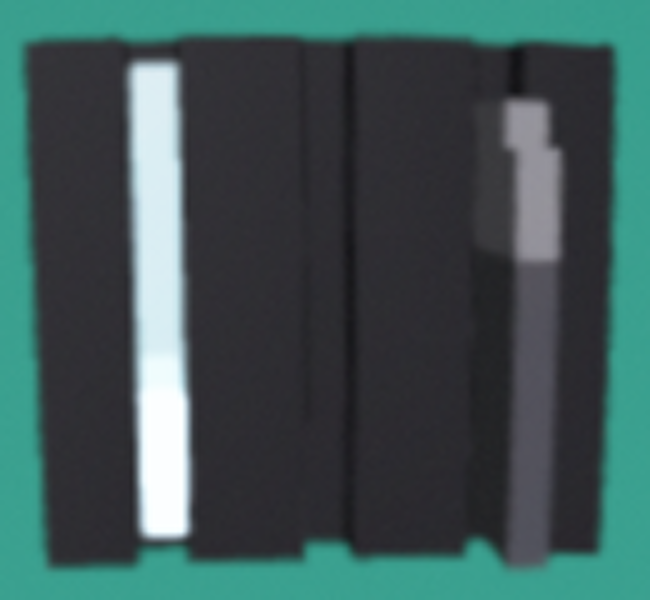

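```bash
python3 -c "
from h import *
s,m,p=M();z=m[:,2];T=np.array([.4559,-.3262,.046])+.019*z
need(T-.06*z,[.125,.992,0]);need(T,[.125,.992,0])"
```

```text
t 12.05 shift [ 88.3  -7.6 106.8] turn -0.002523732284242148 zax [ 0.0306 -0.1073 -0.9938]
t 12.05 shift [ 88.3  -7.6 166.8] turn -0.002523732284242148 zax [ 0.0306 -0.1073 -0.9938]
```

```bash
python3 -m inch '[[40,[30,-3,35],0],[40,[60,-5,70],0],[40,[88,-7.5,105],0],[40,[88.3,-7.6,107],0],[40,[88.3,-7.6,107],0]]'; python3 -c "
from h import *
im,d=save('wrist','w8.png')
s,m,p=M();z=m[:,2];T=np.array([.4559,-.3262,.046])+.019*z
need(T,[.125,.992,0])"
```

```text
t: 12.55
tcp_pos: [0.4541, -0.3212, 0.0856]
tool_rot: [2.285, 2.008, -0.074]
ft_force: [0.1, -0.5, 0.8]
opening: 0.0401
t 12.6 shift [ 1.3 -0.6 60.2] turn -0.003055301107306858 zax [ 0.0313 -0.1085 -0.9936]
```

View pics/w8.png

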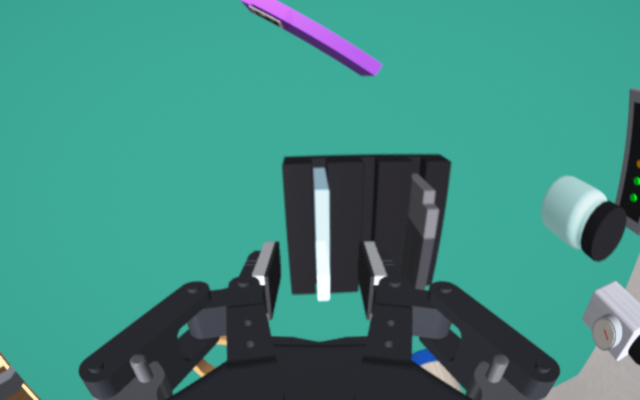

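```bash
python3 -c "
from h import *
im=np.load('last_wrist.npz')['im'];show(im,'w8c.png',(270,140,390,310),4)"
```

```text
(no output)
```

View pics/w8c.png

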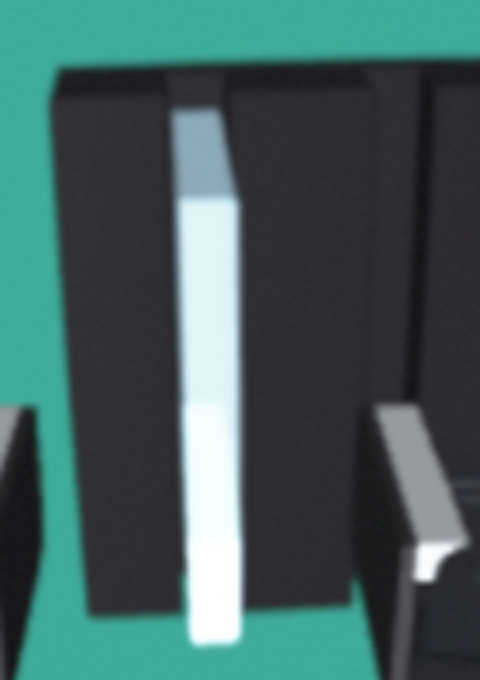

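```bash
python3 -m inch '[[40,[1,-0.6,20],0],[40,[1,-0.6,40],0],[40,[1,-0.6,52],0],[40,[1,-0.6,59],0],[40,[1,-0.6,59],0]]'; python3 -m inch '[[20,[0,0,0],0],[4,[0,0,0],0],[4,[0,0,0],0],[4,[0,0,0],0],[4,[0,0,0],0]]';python3 -c "
from h import *
im,d=save('wrist','w9.png')
s,m,p=M();print(s['ft_force'],s['opening'],p,s['joints'])"
```

```text
t: 13.1
tcp_pos: [0.4557, -0.328, 0.0276]
tool_rot: [2.286, 2.004, -0.073]
ft_force: [0.3, 0.8, 0.5]
opening: 0.0399
t: 13.6
tcp_pos: [0.4564, -0.3275, 0.0288]
tool_rot: [2.283, 2.004, -0.073]
ft_force: [-1.7, 0.5, 5.8]
opening: 0.007
[-1.1402  0.8026  6.1028] 0.006428937259346141 [ 0.4565 -0.3275  0.0288] [ 0.7959  0.5044 -0.3348  1.8111  0.3373  0.7968  0.1463]
```

View pics/w9.png

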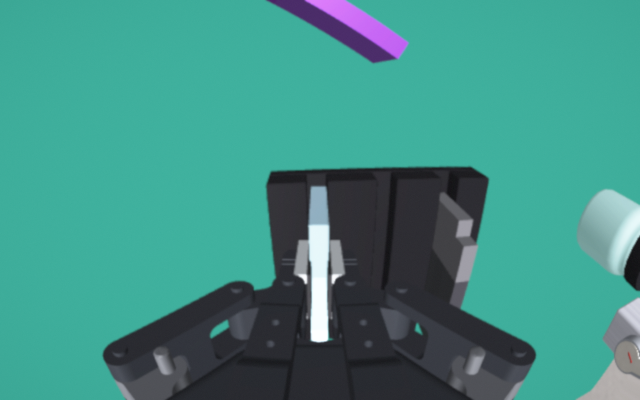

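```bash
python3 -c "
from h import *
s,m,p=M();print(m.T@[0,0,100.])"
```

```text
[-10.3275   4.5275 -99.3622]
```

```bash
python3 -m inch '[[4,[-1,0.5,-10],0],[4,[-2,1,-20],0],[4,[-4,2,-40],0],[4,[-7,3,-70],0],[4,[-11,5,-110],0]]'; python3 -c "
from h import *
im,d=save('scene','s10.png',(230,120,390,240),5)
s,m,p=M();print(s['ft_force'],s['opening'],p,s['joints'])"
```

```text
t: 14.15
tcp_pos: [0.4542, -0.326, 0.1381]
tool_rot: [2.289, 2.008, -0.075]
ft_force: [0.0, -0.9, 0.2]
opening: 0.0067
[ 2.6834 -1.0542  3.8065] 0.006859389135816695 [ 0.4596 -0.3289  0.147 ] [ 0.8372  0.3633 -0.383   1.6883  0.2507  1.0385  0.2327]
```

View pics/s10.png

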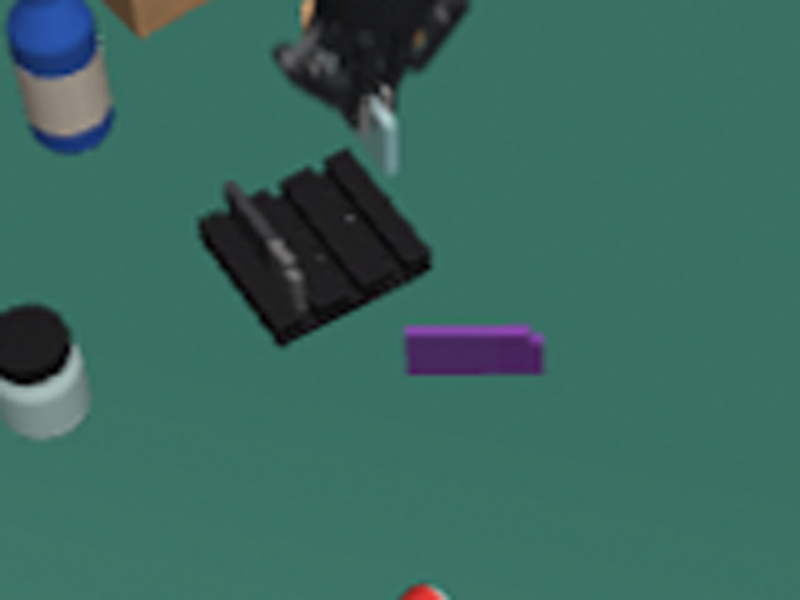

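```bash
python3 -c "
from h import *
need([0.45,0.05,0.55],[-.16,.987,0])"
```

```text
t 14.2 shift [ 328.7  -35.8 -443.5] turn -0.29016216649323223 zax [ 0.0399 -0.1137 -0.9927]
```

```bash
python3 -m inch '[[4,[29,-3,-40],-0.06],[4,[58,-6,-80],-0.12],[4,[87,-9,-120],-0.18],[4,[116,-12,-160],-0.24],[4,[145,-15,-200],-0.29]]'; python3 -c "
from h import *
need([0.45,0.05,0.55],[-.16,.987,0])"
```

```text
t: 14.7
tcp_pos: [0.4536, -0.159, 0.3237]
tool_rot: [1.973, 2.321, -0.095]
ft_force: [1.3, 0.8, -0.6]
opening: 0.007
t 14.7 shift [ 180.4   33.3 -247.5] turn 0.0018179653369285991 zax [ 0.0311 -0.1077 -0.9937]
```

```bash
python3 -m inch '[[4,[28,5,-40],0],[4,[56,10,-80],0],[4,[84,15,-120],0],[4,[112,20,-160],0],[4,[140,25,-200],0]]'; python3 -m inch '[[4,[28,5,-40],0],[4,[40,8,-85],0],[4,[40,8,-135],0],[4,[40,8,-185],0],[4,[40,8,-235],0]]';python3 -c "
from h import *
s,m,p=M();print(s['joints']);need(p+[0,0,.25],[-.16,.987,0]);need(p+[.1,0.016,0])"
```

```text
t: 15.2
tcp_pos: [0.4496, 0.0035, 0.5075]
tool_rot: [1.976, 2.318, -0.093]
ft_force: [1.9, 0.7, -0.1]
opening: 0.0069
t: 15.7
tcp_pos: [0.4577, 0.0282, 0.5346]
tool_rot: [1.986, 2.327, -0.115]
ft_force: [1.0, 0.1, -1.4]
opening: 0.0068
[-0.4541  0.1726  0.361   0.9595  0.0545  2.0186  0.0836]
t 15.7 shift [ -27.4   -1.4 -248.5] turn -0.0030643717882659336 zax [ 0.0119 -0.109  -0.994 ]
t 15.7 shift [  0.  101.3  -0.6] turn None zax [ 0.0119 -0.109  -0.994 ]
```

```bash
python3 -m inch '[[4,[-5,0,-50],0],[4,[-10,0,-100],0],[4,[-15,0,-150],0],[4,[-20,0,-200],0],[4,[-25,0,-250],0]]';python3 -c "
from h import *
s,m,p=M();print(s['joints']);need(p+[0,0,.25],[-.16,.987,0]);need(p+[.1,0.016,0])"
```

```text
t: 16.2
tcp_pos: [0.4444, 0.0168, 0.5669]
tool_rot: [1.955, 2.299, -0.059]
ft_force: [-0.4, -0.3, 0.1]
opening: 0.0066
[-0.8945  0.1616  0.9542  0.9402 -0.0283  2.033   0.1964]
t 16.2 shift [ -29.8   12.5 -247.9] turn 0.0035396100865490074 zax [ 0.0684 -0.1096 -0.9916]
t 16.2 shift [  0.  101.1   5.1] turn None zax [ 0.0684 -0.1096 -0.9916]
```

```bash
python3 -m inch '[[4,[-3,35,-35],0],[4,[-6,70,-70],0],[4,[-9,105,-105],0],[4,[-12,140,-140],0],[4,[-15,175,-175],0]]';python3 -c "
from h import *
s,m,p=M();print(s['joints']);need(p+[0,0,.25],[-.16,.987,0]);need(p+[.1,0.016,0])"
```

```text
t: 16.7
tcp_pos: [0.5256, 0.0268, 0.5719]
tool_rot: [1.925, 2.269, -0.007]
ft_force: [0.5, 0.6, -0.6]
opening: 0.0067
[-0.4478  0.2998  0.4969  0.7167 -0.0369  2.0329  0.1666]
t 16.7 shift [ -32.3   25.8 -246.6] turn 0.009979709157459722 zax [ 0.1227 -0.1106 -0.9863]
t 16.7 shift [  0.1 100.7  10.5] turn None zax [ 0.1227 -0.1106 -0.9863]
```

```bash
python3 -m inch '[[4,[-50,500,-700],0],[4,[-50,500,-700],0],[4,[-50,500,-700],0],[4,[-50,500,-700],0],[4,[-50,500,-700],0]]';python3 -c "
from h import *
s,m,p=M();print(s['joints']);need(p+[0,0,.25],[-.16,.987,0]);need(p+[.1,0.016,0])"
```

```text
t: 17.2
tcp_pos: [0.5704, 0.0361, 0.5798]
tool_rot: [1.894, 2.24, 0.044]
ft_force: [-0.4, -0.5, -0.9]
opening: 0.0068
[-0.3656  0.3829  0.4193  0.575  -0.0491  2.0325  0.1537]
t 17.2 shift [ -34.6   39.  -244.5] turn 0.017283403523513794 zax [ 0.177  -0.1107 -0.978 ]
t 17.2 shift [  0.3 100.   15.9] turn None zax [ 0.177  -0.1107 -0.978 ]
```

```bash
python3 -m inch '[[4,[0,20,-46],0],[4,[0,40,-92],0],[4,[0,60,-138],0],[4,[0,80,-184],0],[4,[0,100,-230],0]]'; python3 -m inch '[[4,[0,30,-40],0],[4,[0,60,-80],0],[4,[0,90,-120],0],[4,[0,120,-160],0],[4,[0,150,-200],0]]';python3 -c "
from h import *
s,m,p=M();print(s['joints']);need(p+[0,0,.25],[-.16,.987,0]);need(p+[.1,0.016,0])"
```

```text
t: 17.7
tcp_pos: [0.5625, 0.0483, 0.6061]
tool_rot: [1.862, 2.209, 0.097]
ft_force: [0.8, -0.8, 0.2]
opening: 0.0067
t: 18.2
tcp_pos: [0.579, 0.063, 0.6221]
tool_rot: [1.832, 2.18, 0.149]
ft_force: [0.1, 0.3, -1.2]
opening: 0.0068
[-0.4221  0.3881  0.4688  0.4675 -0.0706  2.0323  0.1236]
t 18.2 shift [ -38.3   65.6 -238.2] turn 0.033020683414079544 zax [ 0.2847 -0.1059 -0.9527]
t 18.2 shift [ 0.6 97.7 26.8] turn None zax [ 0.2847 -0.1059 -0.9527]
```

```bash
python3 -m inch '[[4,[-6,30,-40],0],[4,[-12,60,-80],0],[4,[-18,90,-120],0],[4,[-24,120,-160],0],[4,[-30,150,-200],0]]'; python3 -m inch '[[4,[-6,30,-40],0],[4,[-12,60,-80],0],[4,[-18,90,-120],0],[4,[-24,120,-160],0],[4,[-30,150,-200],0]]'; python3 -m inch '[[4,[-6,33,-36],0],[4,[-12,66,-72],0],[4,[-18,100,-108],0],[4,[-24,132,-144],0],[4,[-30,165,-180],0]]'; python3 -c "
from h import *
s,m,p=M();print(s['joints']);need(p+[0,0,.25],[-.16,.987,0]);need(p+[.1,0.016,0])"
```

```text
t: 18.7
tcp_pos: [0.5869, 0.0592, 0.6433]
tool_rot: [1.8, 2.15, 0.199]
ft_force: [-0.0, 0.5, -0.9]
opening: 0.0069
t: 19.2
tcp_pos: [0.5866, 0.0564, 0.6666]
tool_rot: [1.769, 2.119, 0.246]
ft_force: [0.5, -0.2, 0.1]
opening: 0.0065
t: 19.7
tcp_pos: [0.5916, 0.0552, 0.6866]
tool_rot: [1.738, 2.089, 0.291]
ft_force: [-1.3, 0.0, 0.3]
opening: 0.0072
[-0.3701  0.3993  0.4813  0.2911 -0.1115  2.0323  0.1461]
t 19.7 shift [ -43.5  102.2 -224. ] turn 0.05846744535971584 zax [ 0.4336 -0.0969 -0.8959]
t 19.7 shift [ 1.4 92.2 41.8] turn None zax [ 0.4336 -0.0969 -0.8959]
```

```bash
python3 -m inch '[[4,[-8,20,-45],0],[4,[-16,40,-90],0],[4,[-24,60,-135],0],[4,[-32,80,-180],0],[4,[-40,100,-225],0]]'; python3 -m inch '[[4,[-8,20,-45],0],[4,[-16,40,-90],0],[4,[-24,60,-135],0],[4,[-32,80,-180],0],[4,[-40,100,-225],0]]'; python3 -c "
from h import *
s,m,p=M();print(s['joints']);need(p+[0,0,.25],[-.16,.987,0]);need(p+[.1,0.016,0])"
```

```text
t: 20.2
tcp_pos: [0.5502, 0.044, 0.7246]
tool_rot: [1.706, 2.056, 0.335]
ft_force: [-0.4, -0.6, -0.3]
opening: 0.007
t: 20.7
tcp_pos: [0.5123, 0.0345, 0.7563]
tool_rot: [1.674, 2.023, 0.375]
ft_force: [0.1, 0.3, -0.6]
opening: 0.0068
[-0.5382  0.2297  0.6464  0.3601 -0.0824  2.0322  0.1861]
t 20.7 shift [ -47.5  124.8 -211.3] turn 0.0766469291403658 zax [ 0.5262 -0.0932 -0.8453]
t 20.7 shift [ 2.3 87.4 51.1] turn None zax [ 0.5262 -0.0932 -0.8453]
```

```bash
python3 -m inch '[[4,[-8,26,-42],0],[4,[-16,52,-84],0],[4,[-24,78,-126],0],[4,[-32,104,-168],0],[4,[-40,130,-210],0]]'; python3 -m inch '[[4,[-8,26,-42],0],[4,[-16,52,-84],0],[4,[-24,78,-126],0],[4,[-32,104,-168],0],[4,[-40,130,-210],0]]'; python3 -m inch '[[4,[-8,28,-40],0],[4,[-16,56,-80],0],[4,[-24,84,-120],0],[4,[-32,112,-160],0],[4,[-40,140,-200],0]]'; python3 -c "
from h import *
s,m,p=M();print(s['joints']);need(p+[0,0,.25],[-.16,.987,0]);need(p+[.1,0.016,0]);print(m)"
```

```text
t: 21.2
tcp_pos: [0.4922, 0.0288, 0.7819]
tool_rot: [1.642, 1.989, 0.414]
ft_force: [1.2, 0.5, -1.0]
opening: 0.0069
t: 21.7
tcp_pos: [0.4685, 0.024, 0.807]
tool_rot: [1.609, 1.954, 0.452]
ft_force: [0.6, -0.2, -0.2]
opening: 0.0066
t: 22.2
tcp_pos: [0.4499, 0.0211, 0.8295]
tool_rot: [1.577, 1.92, 0.487]
ft_force: [0.8, 0.4, -0.3]
opening: 0.007
[-0.8511  0.1258  0.9695  0.3166 -0.069   2.0323  0.2171]
t 22.2 shift [ -54.1  155.5 -188.1] turn 0.10599218855880764 zax [ 0.6522 -0.0914 -0.7525]
t 22.2 shift [ 4.1 78.6 63.8] turn None zax [ 0.6522 -0.0914 -0.7525]
[[-0.1137  0.7495  0.6522]
 [ 0.9697  0.2266 -0.0914]
 [-0.2163  0.622  -0.7525]]
```

```bash
python3 -m inch '[[4,[-10,30,-38],0],[4,[-20,60,-76],0],[4,[-30,90,-114],0],[4,[-40,120,-152],0],[4,[-50,150,-190],0]]'; python3 -m inch '[[4,[-10,30,-38],0],[4,[-20,60,-76],0],[4,[-30,90,-114],0],[4,[-40,120,-152],0],[4,[-50,150,-190],0]]'; python3 -c "
from h import *
s,m,p=M();print(s['joints']);print(m); n=np.array([.698,.113,.707]);print(n@m[:,2])
f=np.load('last_scene.npz');show(f['im'],'s11.png',(240,210,400,390),5)
im,d=save('scene','s12.png')
for t in ['label','lens','plate']: print(t,[(x['conf'],x['rect']) for x in look_for('scene',t)][:3])
"
```

```text
t: 22.7
tcp_pos: [0.4351, 0.0141, 0.8513]
tool_rot: [1.545, 1.885, 0.521]
ft_force: [0.1, 0.3, -0.1]
opening: 0.0068
t: 23.2
tcp_pos: [0.4154, 0.0084, 0.8725]
tool_rot: [1.513, 1.849, 0.553]
ft_force: [0.5, 0.2, -0.4]
opening: 0.007
[-1.1266  0.0798  1.245   0.2612 -0.051   2.0323  0.2411]
[[-0.0971  0.6808  0.726 ]
 [ 0.9675  0.2356 -0.0916]
 [-0.2334  0.6935 -0.6816]]
0.014516398091581428
label [(0.53, [313.8, 187.5, 337.3, 195.3])]
lens [(0.55, [312.2, 266.4, 356.6, 306.5])]
plate [(0.84, [308.4, 182.0, 339.5, 193.4])]
```

View pics/s11.png

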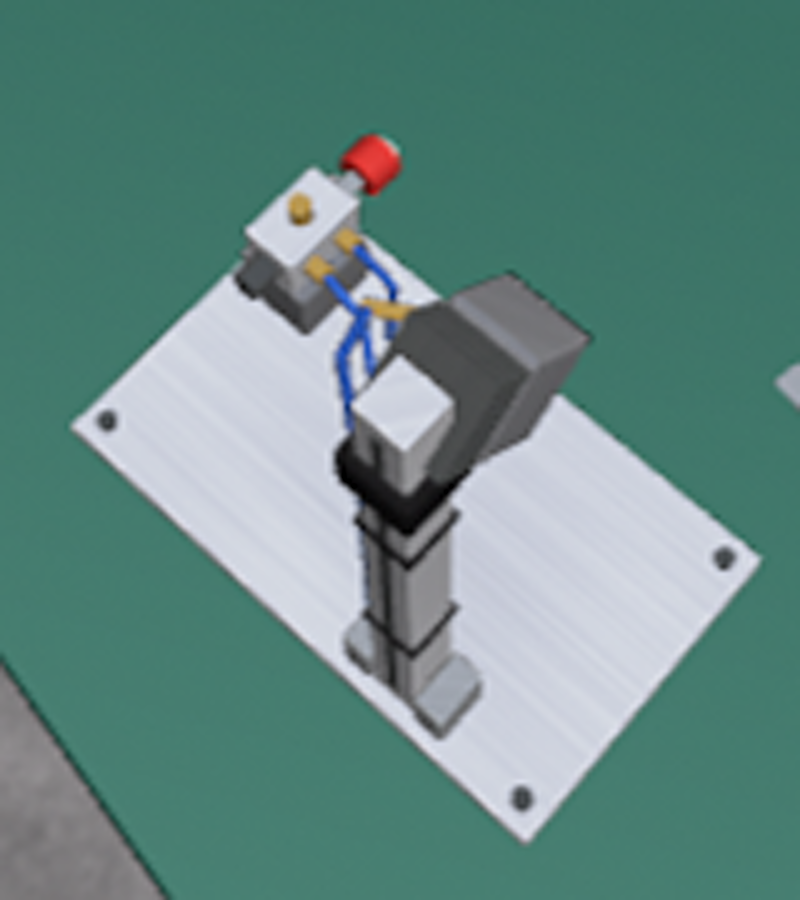

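View pics/s12.png

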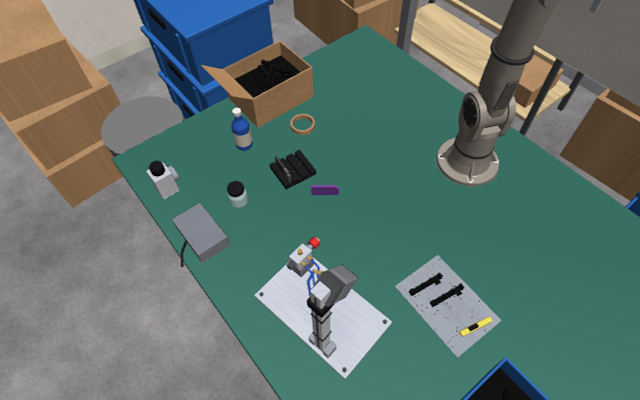

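```bash
python3 -c "
from h import *
def cloud(cam,u0,v0,u1,v1):
    f=np.load('last_%s.npz'%cam);c=viewer.camera_model(cam);K=c['intrinsics']
    v,u=np.mgrid[v0:v1,u0:u1];z=f['d'][v0:v1,u0:u1];ok=z>0
    q=np.stack([(u-K[0,2])/K[0,0]*z,(v-K[1,2])/K[1,1]*z,z],-1)[ok]
    return q@R.from_rotvec(c['rotation']).as_matrix().T+c['eye'],f['im'][v0:v1,u0:u1][ok]
# yaw from corners
S=lambda x,y,h=.012:ray_plane('scene',240+x/5,210+y/5,h)
c=[S(72,427),S(760,558),S(527,842)];print('corners',*c)
y=c[2]-c[0];print('far edge dir',y/np.linalg.norm(y),np.linalg.norm(y)); x=c[2]-c[1];print('side',x/np.linalg.norm(x),np.linalg.norm(x))
for yaw in [9.3]:
  t=np.radians(yaw);ex=np.array([np.cos(t),np.sin(t),0]);ey=np.array([-np.sin(t),np.cos(t),0]);a=(ex+[0,0,1])/2**.5;b=(-ex+[0,0,1])/2**.5
  for cam,w in [('scene',(300,250,380,320)),('top',(235,112,270,165))]:
    P,C=cloud(cam,*w);k=P[:,2]>.2;P=P[k];C=C[k];g=C.mean(1)
    print(cam,len(P),'world',P.min(0),P.max(0))
    for nm,ax in [('a',a),('b',b),('ey',ey)]: print(nm,np.percentile(P@ax,[0,1,3,10,50,90,97,99,100]))
"

```

```text
corners [ 0.8447 -0.0511  0.012 ] [0.5949 0.25   0.012 ] [0.79   0.2824 0.012 ]
far edge dir [-0.1619  0.9868  0.    ] 0.3379296163151066
side [ 0.9865  0.1639 -0.    ] 0.19784040367886516
scene 1719 world [0.6842 0.1105 0.2066] [0.8057 0.2037 0.3863]
a [0.7056 0.726  0.7333 0.7465 0.8024 0.8334 0.8422 0.8448 0.8472]
b [-0.4253 -0.3998 -0.3894 -0.352  -0.2968 -0.2713 -0.2701 -0.2694 -0.2684]
ey [-0.0124 -0.0055  0.0002  0.0306  0.0572  0.0745  0.0752  0.0755  0.0759]
top 693 world [0.6862 0.1103 0.2024] [0.808  0.2009 0.3878]
a [0.7048 0.7151 0.7255 0.7351 0.7818 0.8307 0.8434 0.8473 0.8494]
b [-0.4299 -0.4115 -0.3701 -0.3185 -0.2817 -0.272  -0.2706 -0.2692 -0.2646]
ey [-0.0129 -0.0095 -0.0043  0.0228  0.0413  0.0654  0.0706  0.0724  0.0732]
```

```bash
python3 -c "
from h import *
def cloud(cam,u0,v0,u1,v1):
    f=np.load('last_%s.npz'%cam);c=viewer.camera_model(cam);K=c['intrinsics']
    v,u=np.mgrid[v0:v1,u0:u1];z=f['d'][v0:v1,u0:u1];ok=z>0
    q=np.stack([(u-K[0,2])/K[0,0]*z,(v-K[1,2])/K[1,1]*z,z],-1)[ok]
    return q@R.from_rotvec(c['rotation']).as_matrix().T+c['eye']
t=np.radians(9.37);ex=np.array([np.cos(t),np.sin(t),0]);ey=np.array([-np.sin(t),np.cos(t),0]);a=(ex+[0,0,1])/2**.5;b=(-ex+[0,0,1])/2**.5
for cam,w in [('scene',(300,250,380,320)),('top',(235,112,270,165))]:
    P=cloud(cam,*w);k=(P[:,2]>.2)&(abs(P@b+.271)<.006);Q=P[k]
    print(cam,len(Q))
    for nm,ax in [('a',a),('ey',ey)]: print(nm,np.percentile(Q@ax,[0,1,3,10,50,90,97,99,100]))
    print(np.histogram(Q@ey,np.arange(-.01,.09,.005)));
    print(np.histogram(Q@a,np.arange(.7,.85,.005)));
for al,bl,el in [(.7245,-.300,.0495)]:
    L=al*a+bl*b+el*ey;S=L-.15*a;print('lens',L,'spot',S)
"

```

```text
scene 461
a [0.7238 0.7248 0.7308 0.7379 0.7755 0.8052 0.8121 0.813  0.8136]
ey [0.0242 0.0254 0.027  0.0305 0.0512 0.0711 0.0736 0.0743 0.0748]
(array([ 0,  0,  0,  0,  0,  0,  1, 35, 46, 45, 48, 45, 44, 48, 42, 51, 56,
        0,  0]), array([-0.01 , -0.005,  0.   ,  0.005,  0.01 ,  0.015,  0.02 ,  0.025,
        0.03 ,  0.035,  0.04 ,  0.045,  0.05 ,  0.055,  0.06 ,  0.065,
        0.07 ,  0.075,  0.08 ,  0.085]))
(array([ 0,  0,  0,  0,  5,  8, 20, 23, 26, 18, 24, 25, 23, 21, 37, 49, 25,
       29, 23, 22, 35, 13, 35,  0,  0,  0,  0,  0,  0,  0]), array([0.7  , 0.705, 0.71 , 0.715, 0.72 , 0.725, 0.73 , 0.735, 0.74 ,
       0.745, 0.75 , 0.755, 0.76 , 0.765, 0.77 , 0.775, 0.78 , 0.785,
       0.79 , 0.795, 0.8  , 0.805, 0.81 , 0.815, 0.82 , 0.825, 0.83 ,
       0.835, 0.84 , 0.845, 0.85 ]))
top 258
a [0.7255 0.7257 0.7285 0.7336 0.7624 0.7991 0.8138 0.8157 0.816 ]
ey [0.0232 0.0236 0.0248 0.0282 0.0459 0.0657 0.0697 0.0708 0.0717]
(array([ 0,  0,  0,  0,  0,  0, 10, 27, 30, 31, 26, 24, 28, 28, 24, 25,  5,
        0,  0]), array([-0.01 , -0.005,  0.   ,  0.005,  0.01 ,  0.015,  0.02 ,  0.025,
        0.03 ,  0.035,  0.04 ,  0.045,  0.05 ,  0.055,  0.06 ,  0.065,
        0.07 ,  0.075,  0.08 ,  0.085]))
(array([ 0,  0,  0,  0,  0, 12, 20, 13, 18, 21, 19, 19, 15, 18, 19, 21, 20,
        1,  7, 10,  3,  9,  8,  5,  0,  0,  0,  0,  0,  0]), array([0.7  , 0.705, 0.71 , 0.715, 0.72 , 0.725, 0.73 , 0.735, 0.74 ,
       0.745, 0.75 , 0.755, 0.76 , 0.765, 0.77 , 0.775, 0.78 , 0.785,
       0.79 , 0.795, 0.8  , 0.805, 0.81 , 0.815, 0.82 , 0.825, 0.83 ,
       0.835, 0.84 , 0.845, 0.85 ]))
lens [0.7067 0.1668 0.3002] spot [0.6021 0.1495 0.1941]
```

```bash
cat >> h.py <<'E'
_t=np.radians(9.37);ex=np.array([np.cos(_t),np.sin(_t),0]);ey=np.array([-np.sin(_t),np.cos(_t),0]);A=(ex+[0,0,1])/2**.5
SPOT=np.array([0.6021,0.1495,0.1941])
Rg=R.from_rotvec([2.283,2.004,-.073]).as_matrix();Pg=np.array([.4565,-.3275,.0288])
px=np.array([-.125,-.992,0]);px/=np.linalg.norm(px);pz=np.array([0,0,1.]);py=np.cross(pz,px)
RpT=Rg.T@np.stack([px,py,pz],1)           # plate axes in tool frame
ctr=np.array([.4537,-.3431,.0305])
LT=Rg.T@(ctr+.029*px+.004*py-.0045*pz-Pg)  # label in tool frame
def plan(spot=SPOT,dist=0.):
    s,m,p=M();yT=RpT[:,1]
    # best turn about tool z to bring plate y to A
    from scipy.optimize import minimize_scalar
    f=lambda t:-(A@(m@R.from_rotvec([0,0,t]).as_matrix()@yT))
    o=minimize_scalar(f,bounds=(-.6,.6),method='bounded');t=o.x
    m2=m@R.from_rotvec([0,0,t]).as_matrix()
    P=spot-dist*A-m2@LT
    print('t',s['t'],'turn',t,'resid deg',np.degrees(np.arccos(min(1,-o.fun))),'shift',(m.T@(P-p)*1000).round(1),'tcp goal',P)
    print(' now: label',p+m@LT,'err deg',np.degrees(np.arccos(min(1,A@(m@yT)))),'platex',m@RpT[:,0],'platey',m@yT)
    return m2,P
E
python3 -c "
from h import *
print(LT,RpT,sep='\n');plan();print(M()[2])
"
```

```text
[-0.0443  0.0031  0.0076]
[[-0.9946  0.007  -0.1038]
 [ 0.0023  0.999   0.0456]
 [ 0.104   0.0451 -0.9936]]
t 23.4 turn 0.12929736175786793 resid deg 1.7628497473489182 shift [ 320.4 -307.9  577.4] tcp goal [0.594  0.1937 0.1907]
 now: label [ 0.4276 -0.0339  0.8799] err deg 7.611570410545186 platex [ 0.1745 -0.9711  0.1628] platey [0.7118 0.2386 0.6606]
[0.4156 0.0089 0.8726]
```

```bash
python3 -m inch '[[4,[21,-20,38],0.03],[4,[42,-40,76],0.06],[4,[63,-60,114],0.09],[4,[84,-80,152],0.12],[4,[105,-100,190],0.13]]'; python3 -c "
from h import *
plan(dist=.04);print(M()[0]['joints'],M()[2])
"
```

```text
t: 23.9
tcp_pos: [0.4545, 0.0219, 0.7471]
tool_rot: [1.645, 1.776, 0.613]
ft_force: [2.2, -1.9, -0.1]
opening: 0.0068
t 23.9 turn 0.0022302474644075427 resid deg 2.397464098572867 shift [ 243.2 -318.9  469.9] tcp goal [0.5658 0.189  0.1629]
 now: label [ 0.4629 -0.0222  0.7502] err deg 2.400864629292246 platex [ 0.0946 -0.9934  0.0654] platey [0.727  0.1138 0.6772]
[-1.0739 -0.2773  0.361   1.0445  0.6507  1.6797 -0.3138] [0.4545 0.0219 0.7471]
```

```bash
python3 -m inch '[[4,[19,-25,37],0],[4,[38,-50,74],0],[4,[57,-75,111],0],[4,[76,-100,148],0],[4,[95,-125,185],0]]'; python3 -c "
from h import *
plan(dist=.04);print(M()[0]['joints'],M()[2])
"
```

```text
t: 24.4
tcp_pos: [0.4958, 0.0634, 0.5794]
tool_rot: [1.669, 1.76, 0.59]
ft_force: [0.5, 0.3, 0.0]
opening: 0.0068
t 24.4 turn -0.011658873210406706 resid deg 3.2270890109935024 shift [ 183.4 -230.9  328.3] tcp goal [0.5665 0.1891 0.1623]
 now: label [0.5031 0.0191 0.5825] err deg 3.2954649177790483 platex [ 0.0697 -0.9952  0.0685] platey [0.7369 0.0977 0.6689]
[-0.2836 -0.2955 -0.1142  1.5439  0.3765  1.2023 -0.3615] [0.4958 0.0634 0.5794]
```

```bash
python3 -m inch '[[4,[19,-24,35],0],[4,[38,-48,70],0],[4,[57,-72,105],0],[4,[76,-96,140],0],[4,[95,-120,175],0]]'; python3 -c "
from h import *
plan(dist=.04);print(M()[0]['joints'],M()[2])
"
```

```text
t: 24.9
tcp_pos: [0.5322, 0.1359, 0.3579]
tool_rot: [1.658, 1.776, 0.596]
ft_force: [1.5, 0.4, -0.0]
opening: 0.0069
t 24.9 turn -0.001043996356900746 resid deg 3.2500773238948777 shift [  79.5 -107.1  155.8] tcp goal [0.5661 0.1891 0.1627]
 now: label [0.5403 0.0917 0.361 ] err deg 3.2506257513841597 platex [ 0.0857 -0.994   0.0675] platey [0.7372 0.1088 0.6669]
[-0.249  -0.175  -0.3008  1.9864  0.6277  0.7692 -0.8286] [0.5322 0.1359 0.3579]
```

```bash
python3 -m inch '[[4,[16,-21,31],0],[4,[32,-42,62],0],[4,[48,-64,93],0],[4,[64,-86,125],0],[4,[79,-107,156],0]]'; python3 -m inch '[[4,[0,0,0],0],[4,[0,0,0],0],[4,[0,0,0],0],[4,[0,0,0],0],[4,[0,0,0],0]]'; python3 -c "
from h import *
plan(dist=.0);print(M()[0]['joints'],M()[2])
im,d=save('scene','s13.png',(260,190,400,310),5)
for t in ['label','plate','frosted_end','knob']: print(t,[(x['conf'],x['rect']) for x in look_for('scene',t)][:3])
save('wrist','w13.png')
"
```

```text
t: 25.4
tcp_pos: [0.5664, 0.1886, 0.1629]
tool_rot: [1.659, 1.777, 0.596]
ft_force: [0.6, -0.0, 0.2]
opening: 0.0068
t: 25.9
tcp_pos: [0.5678, 0.1884, 0.1682]
tool_rot: [1.657, 1.772, 0.6]
ft_force: [0.5, 0.1, 0.1]
opening: 0.0065
t 25.9 turn -0.003237569570058972 resid deg 2.9592772933488147 shift [ 1.9 34.9  2.3] tcp goal [0.594  0.1937 0.191 ]
 now: label [0.5758 0.1441 0.1713] err deg 2.9650820869858867 platex [ 0.0845 -0.9942  0.0664] platey [0.7338 0.1071 0.6709]
[-0.2952  0.1974 -0.4121  2.1643  1.3559  0.6368 -1.7048] [0.5678 0.1884 0.1682]
label [(0.8, [372.1, 256.9, 406.2, 286.9]), (0.58, [310.5, 188.1, 336.9, 193.6])]
plate [(0.95, [372.7, 256.3, 410.7, 290.9]), (0.7, [309.2, 182.8, 338.1, 195.6]), (0.69, [408.3, 273.0, 442.8, 296.5])]
frosted_end [(0.74, [371.5, 256.1, 386.5, 273.3]), (0.4, [329.8, 186.7, 337.7, 195.2])]
knob []
```

View pics/s13.png

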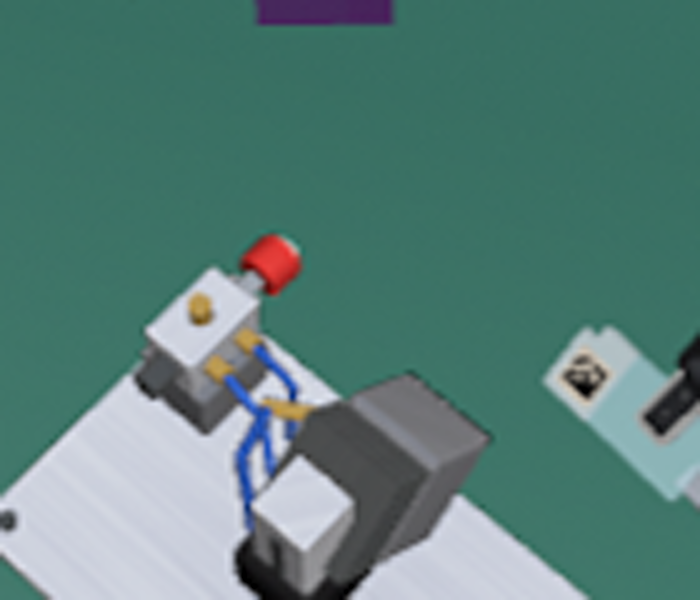

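View pics/w13.png

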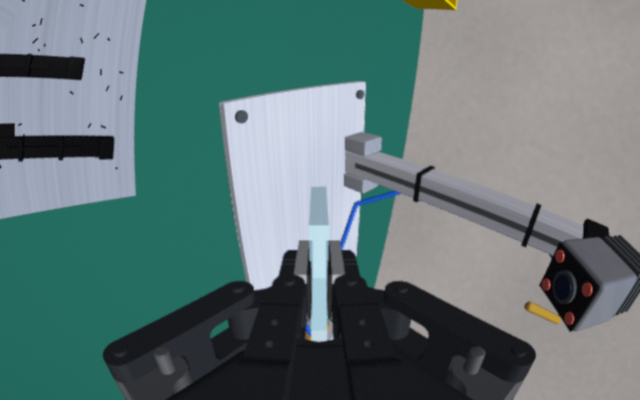

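```bash
python3 -c "
from h import *
s,m,p=M();L=p+m@LT
print('pred px',w2px('scene',L))
C=lambda x,y:(260+x/5,190+y/5)
print('obs',C(585,375))
f=np.load('last_scene.npz');d=f['d'];print(d[262:269,374:381])
for e in [(560,-0)]:pass
# predicted corners of the plate upper face
for x,z in [(45,-22.5),(45,13.5),(36,22.5),(-45,22.5),(-45,-22.5)]:
  q=ctr+x/1e3*px+.004*py+z/1e3*pz; w=p+m@(Rg.T@(q-Pg)); u,v=w2px('scene',w);print(x,z,((u-260)*5,(v-190)*5))
# plane fit over label/frosted quad & clear part
c=viewer.camera_model('scene');K=c['intrinsics']
msk=np.zeros((400,640),np.uint8);poly=np.array([C(x,y) for x,y in [(556,382),(585,340),(625,345),(600,415)]]).round().astype(int)
cv2.fillPoly(msk,[poly],1);v,u=np.nonzero(msk);P=np.array([px2w('scene',a,b,d[b,a]) for a,b in zip(u,v) if d[b,a]>0])
o=P.mean(0);n=np.linalg.svd(P-o)[2][2];n*=np.sign(n[2]);print(len(P),'centroid',o,'n',n,'deg',np.degrees(np.arccos(n@A)),'rms',np.std((P-o)@n))
print('label by depth',px2w('scene',377,265,np.median(d[263:268,375:380])))
"
```

```text
pred px (np.float64(375.94519464716024), np.float64(264.92106514766573))
obs (377.0, 265.0)
[[1.1629 1.1637 1.1618 1.1592 1.1624 1.1595 1.1574]
 [1.166  1.161  1.1637 1.162  1.161  1.1569 1.1558]
 [1.1619 1.1639 1.1635 1.1592 1.157  1.1606 1.1568]
 [1.1619 1.1639 1.165  1.1604 1.1599 1.1623 1.1579]
 [1.1672 1.1669 1.1584 1.1629 1.1585 1.1607 1.1548]
 [1.1636 1.162  1.1628 1.1595 1.1618 1.1591 1.1587]
 [1.1666 1.1678 1.1651 1.1642 1.1599 1.159  1.1619]]
45 -22.5 (np.float64(537.8948605336052), np.float64(378.485327361943))
45 13.5 (np.float64(576.2989586002927), np.float64(328.17376398849603))
36 22.5 (np.float64(599.000489171797), np.float64(327.2699938499353))
-45 22.5 (np.float64(718.9222469596618), np.float64(437.0258481725736))
-45 -22.5 (np.float64(667.4458255526897), np.float64(500.03541368340905))
137 centroid [0.5714 0.1485 0.1743] n [0.6974 0.1013 0.7095] deg 0.8020575308537492 rms 0.0020621380880769206
label by depth [0.5744 0.147  0.1723]
```

```bash
python3 -c "
from h import *
s,m,p=M();print(m.T@(SPOT-[.575,.146,.172])*1e3, m[:,1], np.degrees(np.arccos(m[:,1]@A)))"
```

```text
[ 0.1082 34.973   3.456 ] [0.7048 0.106  0.7014] 0.7389629187023571
```

```bash
python3 -m inch '[[4,[0,9,1],0],[4,[0,18,2],0],[4,[0,27,3],0],[4,[0,35,3.5],0],[4,[0,35,3.5],0]]'; python3 -m inch '[[4,[0,0,0],0],[4,[0,0,0],0],[4,[0,0,0],0],[4,[0,0,0],0],[4,[0,0,0],0]]'; python3 -c "
from h import *
s,m,p=M();print('model label',p+m@LT,'tool y',np.degrees(np.arccos(m[:,1]@A)),s['opening'],abs(s['qvel']).max())
im,d=save('scene','s14.png',(300,190,420,300),6)
save('top','t14.png',(200,90,420,270),3.5)
for t in ['label','frosted_end']: print(t,[(x['conf'],x['rect']) for x in look_for('scene',t)][:3])
print('pred px',w2px('scene',p+m@LT),'spot px',w2px('scene',SPOT),w2px('top',SPOT))
"
```

```text
t: 26.7
tcp_pos: [0.5952, 0.1918, 0.1886]
tool_rot: [1.658, 1.773, 0.598]
ft_force: [1.5, -0.2, -0.7]
opening: 0.0063
t: 27.2
tcp_pos: [0.594, 0.1917, 0.1874]
tool_rot: [1.657, 1.776, 0.596]
ft_force: [-0.1, -0.8, -1.2]
opening: 0.007
model label [0.602  0.1475 0.1905] tool y 0.755182054672072 0.006990279865924171 0.004394104089373203
label [(0.64, [365.8, 259.5, 402.7, 292.5]), (0.62, [310.1, 188.1, 337.7, 194.1])]
frosted_end [(0.52, [330.8, 187.8, 341.0, 195.6]), (0.51, [367.2, 259.2, 377.9, 275.7]), (0.37, [254.0, 237.1, 392.9, 378.9])]
pred px (np.float64(369.65995088416355), np.float64(268.28124439077305)) spot px (np.float64(370.2784615996719), np.float64(268.24660638253914)) (np.float64(263.0962528131182), np.float64(187.66636364891994))
```

View pics/s14.png

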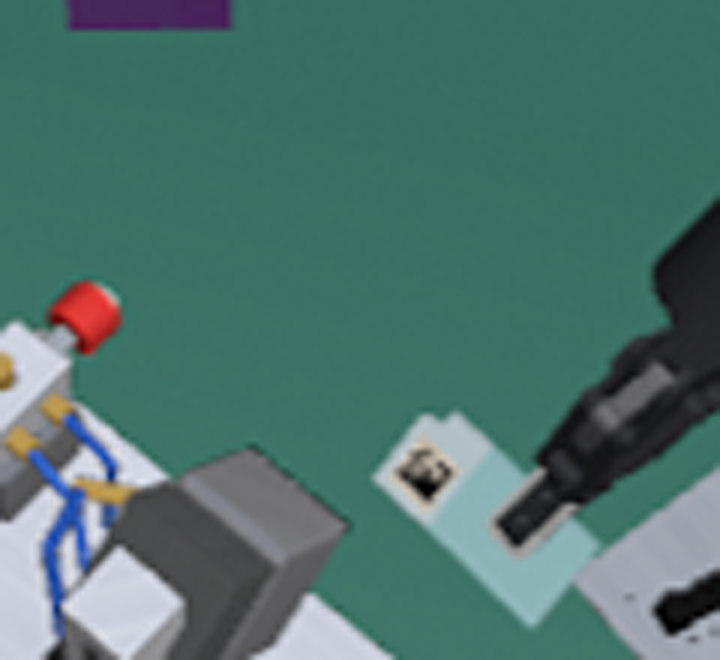

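View pics/t14.png

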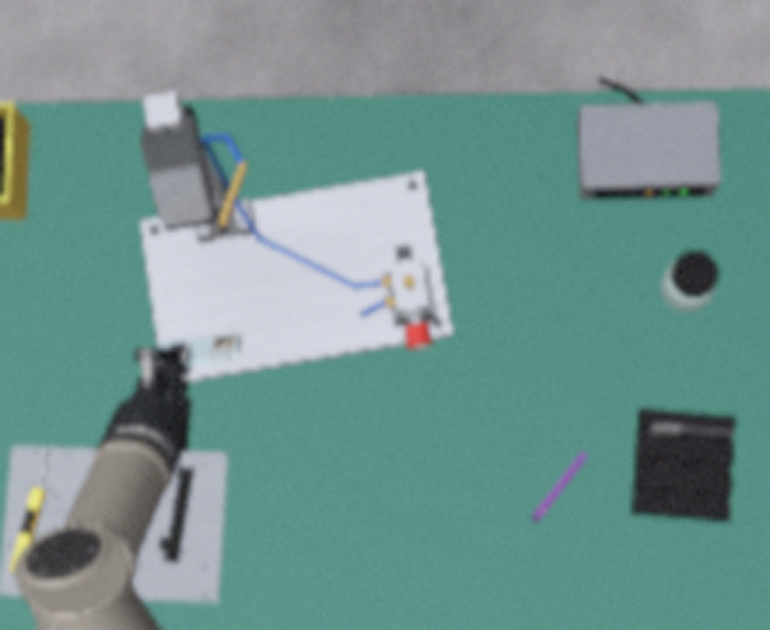

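```bash
python3 -c "
from h import *
f=np.load('last_top.npz');show(f['im'],'t15.png',(235,170,285,205),14)
f=np.load('last_scene.npz');show(f['im'],'s15.png',(355,250,405,300),12)
"
```

```text
(no output)
```

View pics/t15.png

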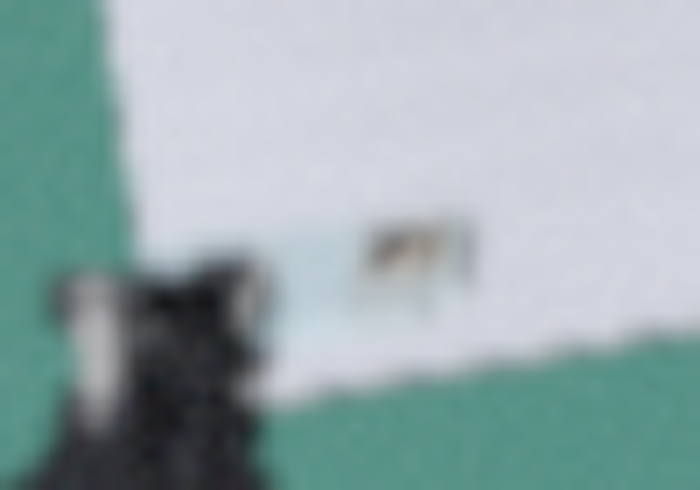

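View pics/s15.png

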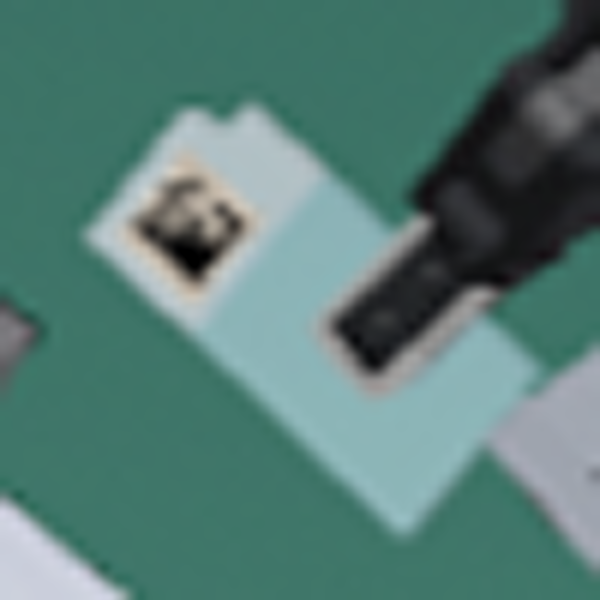

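```bash
python3 -c "
from h import *
c=viewer.camera_model('scene');K=np.array(c['intrinsics']);Rc=R.from_rotvec(c['rotation']).as_matrix()
o=np.array([[45,4,-22.5],[-45,4,-22.5],[-45,4,22.5],[45,4,13.5],[36,4,22.5],[29,4,-4.5]])/1e3
i=np.array([[85,236],[405,537],[545,372],[193,103],[252,99],[193,228]])/12.+[355,250]-.5
s,m,p=M();Rt=m@RpT
# init from model
R0=Rc.T@Rt; t0=Rc.T@(p+m@(Rg.T@(ctr-Pg))-c['eye'])
ok,rv,tv=cv2.solvePnP(o,i,K,None,R.from_matrix(R0).as_rotvec().reshape(3,1).copy(),t0.reshape(3,1).copy(),True,cv2.SOLVEPNP_ITERATIVE)
Rw=Rc@R.from_rotvec(rv.ravel()).as_matrix();pc=Rc@tv.ravel()+c['eye']
print('reproj',(cv2.projectPoints(o,rv,tv,K,None)[0][:,0]-i).round(2).tolist())
print('label',pc+Rw@[.029,.004,-.0045],'n',Rw[:,1],'deg',np.degrees(np.arccos(Rw[:,1]@A)),'platex',Rw[:,0],'A',A)
# triangulate
def ray(cam,u,v):
  e=np.array(viewer.camera_model(cam)['eye']);q=px2w(cam,u,v,1.)-e;return e,q/np.linalg.norm(q)
Q=np.zeros((3,3));bb=np.zeros(3)
for cam,u,v in [('scene',370.6,268.5),('top',263.2,187.7)]:
  e,q=ray(cam,u,v);Pm=np.eye(3)-np.outer(q,q);Q+=Pm;bb+=Pm@e
print('tri',np.linalg.solve(Q,bb),'model',p+m@LT,'spot',SPOT)
"
```

```text
reproj [[0.01, 0.03], [-0.05, 0.14], [0.05, -0.08], [-0.05, 0.17], [-0.08, 0.16], [0.11, -0.42]]
label [0.6049 0.1529 0.2043] n [0.5722 0.0504 0.8186] deg 10.321509598692737 platex [ 0.0664 -0.9977  0.015 ] A [0.6977 0.1151 0.7071]
tri [0.6019 0.1497 0.193 ] model [0.6022 0.1475 0.1907] spot [0.6021 0.1495 0.1941]
```

```bash
python3 -c "
from h import *
f=np.load('last_scene.npz');d=f['d']
def fit(poly):
  msk=np.zeros((400,640),np.uint8);cv2.fillPoly(msk,[(np.array(poly)/12.+[355,250]-.5).round().astype(int)],1)
  v,u=np.nonzero(msk);P=np.array([px2w('scene',a,b,d[b,a]) for a,b in zip(u,v) if d[b,a]>0]);
  for _ in range(4):
    o=P.mean(0);n=np.linalg.svd(P-o)[2][2];e=(P-o)@n;P=P[abs(e)<max(.004,2*e.std())]
  n*=np.sign(n[2]);print(len(P),o,n,np.degrees(np.arccos(n@A)),e.std(),'offset of spot plane mm',(o-SPOT)@A*1e3)
fit([(105,235),(193,125),(260,120),(315,180),(205,312)])
fit([(105,235),(193,125),(260,120),(315,180),(385,245),(315,320),(375,410),(480,330),(520,372),(405,515)])
"
```

```text
165 [0.5967 0.15   0.1945] [0.7059 0.1076 0.7001] 0.7544521240562434 0.001722641734124422 offset of spot plane mm -3.4437350139682734
430 [0.5954 0.1752 0.1917] [0.7196 0.1083 0.6858] 1.7946502455531383 0.001802604970889651 offset of spot plane mm -3.4088021147012237
```

```bash
python3 -m inch '[[4,[0,2,0],0],[4,[0,2,0],0],[4,[0,2,0],0],[4,[0,2,0],0],[4,[0,2,0],0]]'; python3 -m inch '[[4,[0,0,0],0],[4,[0,0,0],0],[4,[0,0,0],0],[4,[0,0,0],0],[4,[0,0,0],0]]'; python3 -c "
from h import *
s,m,p=M();print('model label',p+m@LT,'tool y deg',np.degrees(np.arccos(m[:,1]@A)),s['opening'],abs(s['qvel']).max(),s['t'])
print(r.finish_job())"
```

```text
t: 27.9
tcp_pos: [0.5955, 0.1919, 0.1889]
tool_rot: [1.657, 1.776, 0.596]
ft_force: [0.2, 0.3, -0.2]
opening: 0.0069
t: 28.4
tcp_pos: [0.5956, 0.1919, 0.189]
tool_rot: [1.657, 1.775, 0.596]
ft_force: [1.0, 0.1, 0.4]
opening: 0.007
model label [0.6036 0.1477 0.1921] tool y deg 0.7529137070138592 0.007035805226766506 0.00161780711543525 28.4
the job is handed in; nothing more can be done
None
```

The job was handed in at 28.4 s, with the arm holding the clear plate steadily in front of the reader.

- **Air valve:** I pulled the red knob about 20 mm to its end stop and pushed it back. The wrist picture then put it within about 1 mm of where it started. It still looked home in a later scene picture.
- **Plate:** I gripped it on the clear part only; the scene picture shows the pads clear of the frosted end. The smoke-grey plate stayed in its slot, and the purple look-alike and the other things in view looked untouched.
- **Tilt:** The moves offer no tilt, so I built up the 45° by repeatedly commanding poses just out of reach, about 3° per call.
- **Label position:** Two-camera triangulation put it within about 2 mm of the reading spot. The depth fit put it about 3 mm too far from the lens, so I moved 2 mm closer before handing in. I took no picture after that.
- **Label facing:** The depth fit had it 0.8° off square over the frosted end and 1.8° over the whole plate. My model of the plate as gripped had it about 3° off when last computed, a little before the final approach.
- **Check that disagreed:** A fit from the plate's corners in a single picture gave 10° off and the label about 11 mm away. I discounted it because that method is poorly conditioned for a small flat part.

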